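Put the compact away under the flush sliding lid

TASK

Put the white compact away in the covered well of the acrylic organizer: slide the flat pink lid all the way open, lay the compact flat and right way up on the floor of the well and let go of it, then slide the lid fully shut over it. The lid has no handle: press down on it with the fingertips just firmly enough to drag it along by friction, but keep below about 18 N, because the organizer's thin acrylic cracks if pressed hard. Leave the other things where they are.

Things in the scene. Friction and masses are not known exactly. Their poses are not given: they have to be found in the camera images.
- organizer: Clear acrylic organizer, fixed, 182 (its x) by 262 (its y) by 64 mm high. Origin: centre of underside; at yaw 0 x points away from the robot, y to its left. An open trough (x -86 to 22, y -126 to 126 mm, walls 5 mm, rim 64 mm up) is split at y = 0 by a divider 4 mm wide and 19 mm high into two wells, floors 22 mm up. The sliding lid covers the -y well when shut, the +y well when open.
- lid (a joint): Slide of the lid towards the organizer's +y, m: 0 fully shut (-y well covered), 0.124 fully open (at the end stop); starts 0 to 0.01. Flat pink panel, no handle, 106 (x) by 126 (y) by 5 mm. It resists with about 4.5 N and stays where left. Fingertips grip it with about half their pressing force, so some 10 to 12 N is needed or they slip. It sinks about 1 mm per 10 N, at most 4 mm.
- lid_home (a point): Centre of the lid's outline when shut, at rim height (organizer x -32, y -62, z 64 mm); fixed to the organizer, same axes; it does not move with the lid: the lid's centre is this point plus lid along organizer y. The lid's level top lies 1 to 13 mm below this height: how much differs each time and is not reported, so it must be felt.
- well_floor (a point): Centre of the floor of the well covered by the shut lid (organizer x -32, y -63, z 22 mm); fixed to the organizer. The well is 108 mm (x) by 124 mm (y), 42 mm deep to the rim.
- deck (a point): Centre of the organizer's raised rear deck (organizer x 59, y 0, z 64 mm), 64 mm (x) by 262 mm (y), level with the rim. On it a fixed steel clip holds a makeup brush (up to 24 mm tall, organizer y -120 to 30 mm), and the peach dish stands at the +y end.
- compact: Matte white round compact, diameter 54 mm, 18 mm high, about 70 g, lying on the vanity in one of three places in front of the organizer. Origin: centre of its underside, z up when right way up.
- serum: Green glass serum bottle with black dropper cap, diameter 34 mm, 82 mm tall, standing loose. Origin: centre of its underside. Leave alone.
- cream: White ceramic cream jar with brass lid, diameter 48 mm, 42 mm tall, standing loose. Origin: centre of its underside. Leave alone.
- dish: Peach ceramic trinket dish, diameter 56 mm, 20 mm tall, loose on the organizer's deck. Origin: centre of its underside. Leave alone.
- palette: Black eyeshadow palette, 62 by 44 by 10 mm, lying loose in the organizer's +y well; the open lid passes above it. Origin: centre of its underside. Leave alone.
- lipstick: Black and brass lipstick, 21 mm square, 70 mm tall, standing on the vanity on the robot's left. Origin: centre of its underside. Leave alone.
- candle: Amber glass candle jar with wooden lid, diameter 74 mm, 79 mm tall, standing on the vanity on the robot's right. Origin: centre of its underside. Leave alone.

How it is judged:
By the outcome, as a careful person would: the job done as asked, in the order asked, and still so for the second after the job is handed in, with the robot touching nothing.
It also fails if it takes over 72 s, if anything falls off the work surface, if the arm or the gripper's body presses on something with over 40 N, if the wrist force passes 120 N, or if a joint passes its speed limit or range.

ROBOT

A 6-joint arm with a two-finger parallel gripper is mounted at the origin on the work surface. World frame = base frame: x ahead of the robot, y to its left, z up, the work surface at z = 0. Lengths are in mm, angles in degrees, forces in N, time in s.
With the tool pointing down it reaches from about 350 to 850 mm from the base axis. Payload 8.1 kg.
Tool frame: the origin (TCP) lies on the front face of the gripper's body, between the roots of the fingers; the fingertips stand r.finger_overhang ahead of it and the grasp point (between the pads) lies 54 mm ahead of it (r.finger_overhang is the distance from the TCP to the fingertips, in mm); y points along the fingers, z is the direction in which the jaws open and shut, and the axes are right-handed (so a half turn about y gives the same grasp; the last joint's range is limited). The gripper opens to 85 mm and grips with 20 to 120 N. Pads are 22 mm wide; open, the fingers measure 114 mm over their backs; the gripper's body (76 mm by 85 mm) begins 54 mm behind the grasp point. The pads swing forward as they close: fully open they stand 13 mm farther back than shut.
Start: joints at [60.539, 7.471, 85.268, -0, 87.261, -4.893], TCP at [249.448, 545.694, 303.892] pointing down, gripper open.
Joint ranges: [-169.43, 169.43], [-51.17, 129.36], [1.28, 143.12], [-76.62, 256.62], [0, 156.53], [-152.29, 152.29]. Speed limits (degrees/s): [136.94, 136.94, 159.86, 180, 180, 180].

INTERFACE

Orientations are given as [roll, pitch, yaw] about the fixed x, y, z axes, in that order (R = Rz(yaw) Ry(pitch) Rx(roll)).
In Python, from bench import r gives the robot as it stands. The module is installed in compiled form; this text tells all that it offers.
- The arm moves only by the tool arm_command, never from a script. Its argument "increments" is a list of rows, each a list of 6 numbers: the shift along the tool's x, y, z in m, then the turn, a rotation vector about the tool's x, y, z in rad. In form: [[tx, ty, tz, wx, wy, wz], ...]. A call has exactly 10 rows; each row is the pose to reach, as a shift and turn from the pose commanded when the call began, along the tool's axes at that moment; what a row does not reach only later rows make up. A row lasts 1/8 s, in which the tool goes at most 62.5 mm and 10.7 degrees, less where a joint would pass 70% of its speed; a pose out of reach is approached as far as the arm can. A call with a gripper value outside its range is refused whole. "jaw" is the gripper's target within -1 to 1 (shut at 1, half-way at 0, fully open at -1), set as the call begins (left out, the last holds). The fingers move at their own pace and stop on an object; "force" is the grip in N (left out, the last holds). Time passes only in rows, so rows that repeat a pose let the fingers close, or fill a call up. It gives the time, the measured TCP pose, the force and the opening at its end, in the units of the state.
- r.sense(): the state, without advancing time (a new reading comes with each control period).
- r.snapshot(name): name is "scene" or "top"; returns the picture (400x640x3 uint8, red, green, blue); there is no depth.
- r.camera_model(name): a dict with "intrinsics" (3x3 intrinsics, pixels), "distortion" ([k1, k2, p1, p2, k3] as OpenCV has them; the pictures are not rectified), "cam_to_world" (4x4, takes a point from camera to world coordinates). Camera axes: x right, y down, z forward; pixel columns grow to the right and rows downward; lengths in mm; the calibration is good to about 2 mm. A picture is of the moment at which its call begins. camera_model takes no time and is no camera call.
- r.hand_in(): hands the job in, once; it reports no verdict.
Trained networks look in the newest picture that a camera, given by its name, has taken for a name from the list of things; names that differ only in an ending like _2 or _b are one class to them, and where a whole thing is asked for, a point or a joint stands for the part that bears it (a point fixed in the world has none). Each returns a list of dicts, best first, with "conf" (0 to 1); they miss things now and then, are a little off and sometimes report something else, mostly with a low value. They report only what shows in the picture. A call takes as long as a camera call.
- r.trace(camera, target): "mask" (400x640 bool, what is visible of it) and "position" ([column, row] in pixels, amid what is visible of it).
- r.spot_point(camera, target): "position" ([column, row] in pixels: a listed point, or the origin of a listed thing).
The state is a dict: "time": time; "joint_pos": joint angles; "qd": joint speeds; "joint_efforts": joint torques, N m; "tool_pos": TCP position; "tcp_rot": TCP orientation; "ft_force": force on the tool from outside, world axes, zero at the start; "wrist_torque": the same for the moment, N m; "finger_gap": finger opening in mm.
Only numpy, scipy, OpenCV 4.12 (cv2) and the standard library are available. Lean on these libraries where they do the work, as an engineer would, in place of code of your own. Each camera call takes 0.05 s, during which the arm holds its last target.

## Working session

There is one attempt and no reset: what is moved stays moved. The work goes in short steps, Python scripts to look and compute and a tool call to move; the robot and the scene stay as the last step left them, time stands still between calls to the robot, and variables do not carry over. Pictures are saved under pics/ and viewed, and the job is handed in when it is done.

Besides the shell and the picture viewer there is one more tool, called after "Emit:" as name(argument=value, ...), one argument or row to a line, values as JSON. arm_command: Moves the arm, as the interface text tells. Its arguments: {"type":"object","properties":{"increments":{"type":"array","items":{"type":"array","items":{"type":"number"}}},"jaw":{"type":"number"},"force":{"type":"number"}},"required":["increments"]}

```bash
mkdir -p pics; ls; cat > h.py <<'E'
import numpy as np, cv2
from bench import r
def snap(n,f):
    im=r.snapshot(n); cv2.imwrite('pics/'+f,cv2.cvtColor(im,cv2.COLOR_RGB2BGR)); return im
def ray(n,px):
    m=r.camera_model(n);K=np.array(m['intrinsics'],float);d=np.array(m['distortion'],float);T=np.array(m['cam_to_world'],float)
    u=cv2.undistortPoints(np.array([[px]],float),K,d)[0,0]
    v=T[:3,:3]@np.array([u[0],u[1],1.]); return T[:3,3],v/np.linalg.norm(v)
def atz(n,px,z):
    o,v=ray(n,px); return o+v*(z-o[2])/v[2]
def tri(p1,p2):
    A=np.zeros((3,3));b=np.zeros(3);R=[ray('scene',p1),ray('top',p2)]
    for o,v in R:
        P=np.eye(3)-np.outer(v,v);A+=P;b+=P@o
    x=np.linalg.solve(A,b); return x,[float(np.linalg.norm((np.eye(3)-np.outer(v,v))@(x-o))) for o,v in R]
def proj(n,P):
    m=r.camera_model(n);K=np.array(m['intrinsics'],float);d=np.array(m['distortion'],float);T=np.linalg.inv(np.array(m['cam_to_world'],float))
    return cv2.projectPoints(np.array(P,float).reshape(-1,3),cv2.Rodrigues(T[:3,:3])[0],T[:3,3],K,d)[0].reshape(-1,2)
E
python3 - <<'E'
from h import *
np.set_printoptions(precision=2,suppress=True)
print(r.sense(), r.finger_overhang)
for n in('scene','top'):
    snap(n,n+'0.png'); print(r.camera_model(n))
for t in ['compact','lid_home','well_floor','deck','organizer','lid','serum','cream','dish','lipstick','candle']:
    o={}
    for n in('scene','top'):
        l=r.spot_point(n,t); o[n]=l; print(t,n,[(np.round(a['position'],1),round(a['conf'],2)) for a in l[:3]])
    if o['scene'] and o['top']: print('   ',tri(o['scene'][0]['position'],o['top'][0]['position']))
E
```

```text
pics
{'time': 0.0, 'joint_pos': array([60.54,  7.52, 85.33, -0.  , 87.26, -4.89]), 'qd': array([-0.  ,  0.07,  0.08, -0.02,  0.05,  0.08]), 'joint_efforts': array([ -0.01, -56.94, -50.05,  -0.  ,   0.02,   0.  ]), 'tool_pos': array([249.24, 545.32, 302.82]), 'tcp_rot': array([-90.11,   0.01, -24.57]), 'ft_force': array([-1.15, -0.07,  0.74]), 'wrist_torque': array([-0.  ,  0.  , -0.02]), 'finger_gap': 85.4915373539863} 72.6
{'intrinsics': array([[507.15,   0.  , 322.78],
       [  0.  , 507.15, 197.19],
       [  0.  ,   0.  ,   1.  ]]), 'distortion': array([-0.04,  0.  ,  0.  ,  0.  ,  0.  ]), 'cam_to_world': array([[  -0.66,    0.43,   -0.62, 1391.75],
       [   0.76,    0.37,   -0.54,  693.48],
       [  -0.  ,   -0.82,   -0.57,  798.12],
       [   0.  ,    0.  ,    0.  ,    1.  ]])}
{'intrinsics': array([[367.28,   0.  , 322.77],
       [  0.  , 367.28, 198.42],
       [  0.  ,   0.  ,   1.  ]]), 'distortion': array([0.01, 0.  , 0.  , 0.  , 0.  ]), 'cam_to_world': array([[   0.03,   -0.97,    0.22,  354.03],
       [  -1.  ,   -0.02,    0.01,    2.59],
       [  -0.  ,   -0.22,
[... 528 characters left out ...]
 top [(array([331.2, 185. ]), 0.72)]
    (array([657.06, -12.19,  24.79]), [0.8922453415401688, 0.8922453415401688])
deck scene [(array([302.3, 232.6]), 0.9)]
deck top [(array([309.7, 158. ]), 0.77)]
    (array([734.79,  57.92,  59.89]), [0.4481964241894612, 0.448196424189489])
organizer scene [(array([314. , 235.9]), 0.87), (array([302.1, 215.2]), 0.44), (array([314.6, 166.3]), 0.33)]
organizer top [(array([313.1, 181.8]), 0.9)]
    (array([674.34,  43.95,   4.35]), [3.0952509270233355, 3.095250927023206])Traceback (most recent call last):
  File "<stdin>", line 9, in <module>
ValueError: it knows: candle, compact, cream, deck, dish, lid_home, lipstick, organizer, palette, serum, well_floor
```

View pics/scene0.png

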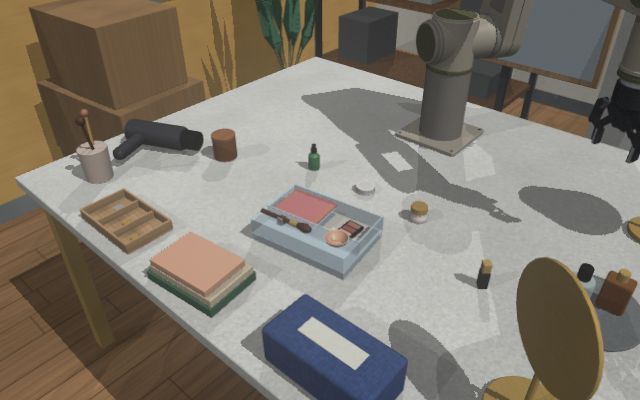

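View pics/top0.png

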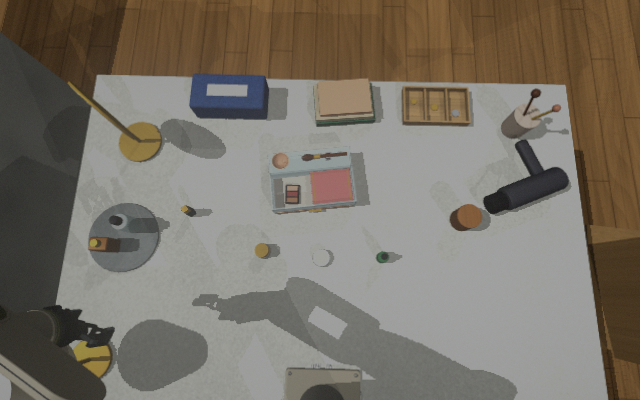

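```bash
python3 - <<'E'
import cv2
a=cv2.imread('pics/top0.png')
cv2.imwrite('pics/topz.png',cv2.resize(a[100:290,200:440],None,fx=3.2,fy=3.1))
a=cv2.imread('pics/scene0.png')
cv2.imwrite('pics/scz.png',cv2.resize(a[120:320,180:440],None,fx=3,fy=3))
E
```

```text
(no output)
```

View pics/topz.png

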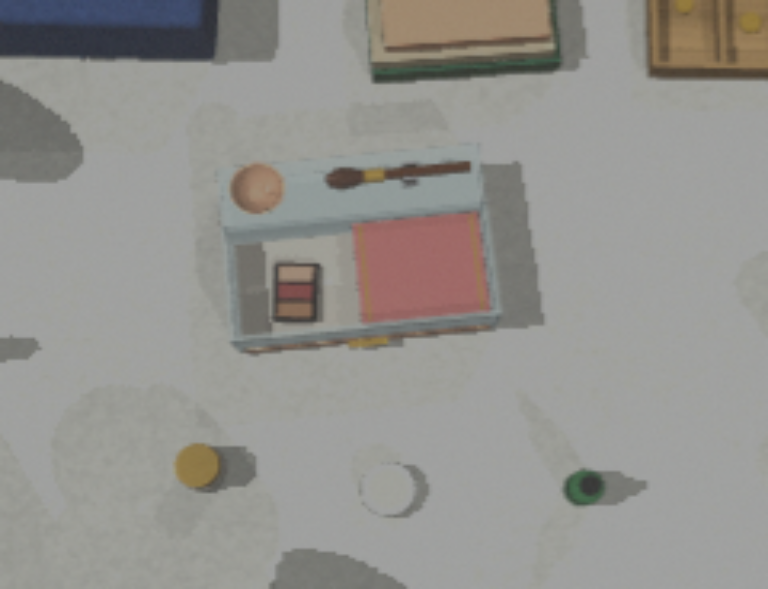

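View pics/scz.png

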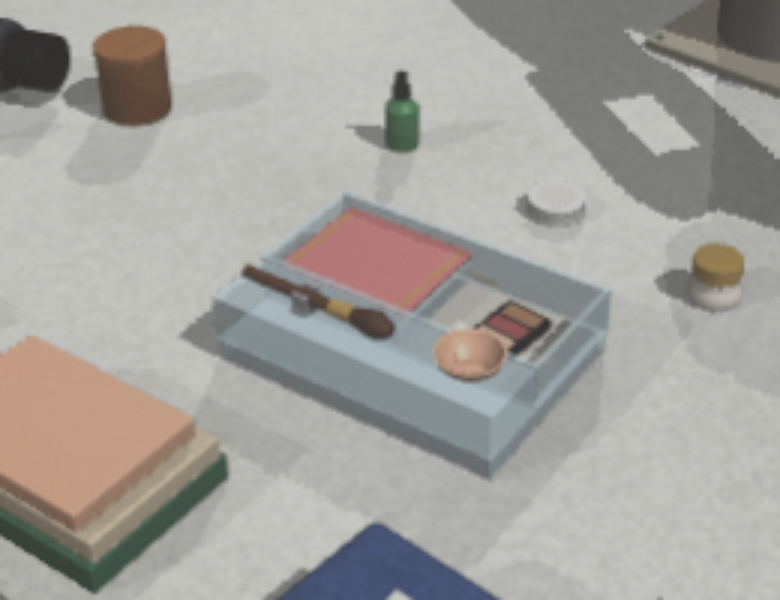

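The top view shows the compact at (321,257), with the cream jar at (262,250) and the serum at (383,257). The organizer is around (313,182), with its lid shut on the right and the palette in the left well at (292,194). I'll fit the poses to the network masks next.

```bash
cat > fit.py <<'E'
from h import *
from scipy.optimize import minimize
np.set_printoptions(precision=2,suppress=True)
def masks(t):
    o={}
    for n in('scene','top'):
        l=r.trace(n,t); o[n]=l[0] if l else None
    return o
def hullmask(n,P,S=4):
    p=proj(n,P); h=cv2.convexHull((p*16*S+ (S-1)*8).astype(np.int32))
    m=np.zeros((400*S,640*S),np.uint8); cv2.fillConvexPoly(m,h,1,shift=4); return m
def iou(ms,P,S=4):
    t=0
    for n,m in ms.items():
        if m is None: continue
        M=cv2.resize(m.astype(np.uint8),None,fx=S,fy=S,interpolation=cv2.INTER_NEAREST)
        h=hullmask(n,P,S); t+=1-(M&h).sum()/max(1,(M|h).sum())
    return t
def box(x,y,yaw):
    c,s=np.cos(yaw),np.sin(yaw); R=np.array([[c,-s],[s,c]])
    q=np.array([[a,b] for a in(-91,91) for b in(-131,131)])@R.T+[x,y]
    return np.vstack([np.c_[q,np.full(4,z)] for z in(0,64)])
def cyl(x,y,z,d,h):
    a=np.linspace(0,2*np.pi,40); q=np.c_[x+d/2*np.cos(a),y+d/2*np.sin(a)]
    return np.vstack([np.c_[q,np.full(40,k)] for k in(z,z+h)])
E
python3 - <<'E'
from fit import *
mo=masks('organizer')
for k,v in mo.items(): print(k,v['conf'],v['mask'].sum())
ms={k:v['mask'] for k,v in mo.items()}
for sub in (ms,{'top':ms['top']},{'scene':ms['scene']}):
    f=lambda p: iou(sub,box(p[0],p[1],p[2]/100))
    b=minimize(f,[675,43,9],method='Nelder-Mead',options=dict(initial_simplex=[[675,43,9],[690,43,9],[675,55,9],[675,43,3]],xatol=.1,fatol=1e-4))
    print(b.x,np.degrees(b.x[2]/100),b.fun)
    if sub is ms: B=b.x
for t,d,h,g in [('compact',54,18,(424,8)),('serum',34,82,(430,-140)),('cream',48,42,(430,150)),('lipstick',21,70,(520,330)),('candle',74,79,(530,-370)),('dish',56,20,(735,120))]:
    m=masks(t); print(t,[(k,round(v['conf'],2),int(v['mask'].sum()),v['position']) for k,v in m.items() if v])
    m={k:v['mask'] for k,v in m.items() if v}
    z0=64 if t=='dish' else 0
    l=[r.spot_point(n,t) for n in('scene','top')]
    if l[1]: g=atz('top',l[1][0]['position'],z0)[:2]
    res=minimize(lambda p:iou(m,cyl(p[0],p[1],z0,d,h)),g,method='Nelder-Mead',options=dict(initial_simplex=[[g[0],g[1]],[g[0]+12,g[1]],[g[0],g[1]+12]],xatol=.1,fatol=1e-4))
    print('  ',g,res.x,res.fun)
    if t=='compact':
        res=minimize(lambda p:iou(m,cyl(p[0],p[1],p[2],d,h)),[*res.x,0],method='Nelder-Mead',options=dict(initial_simplex=[[*res.x,0],[res.x[0]+8,res.x[1],0],[res.x[0],res.x[1]+8,0],[*res.x,8]],xatol=.1,fatol=1e-4)); print('  z free',res.x,res.fun)
# overlay
for n in('scene','top'):
    im=cv2.imread(f'pics/{n}0.png'); im=cv2.resize(im,None,fx=3,fy=3)
    P=proj(n,box(B[0],B[1],B[2]/100))*3+1
    for i,j in [(0,1),(1,3),(3,2),(2,0)]:
        for k in(0,4): cv2.line(im,P[i+k].astype(int).tolist(),P[j+k].astype(int).tolist(),(0,0,255),1)
    c=P.mean(0).astype(int); cv2.imwrite(f'pics/fit_{n}.png',im[max(0,c[1]-250):c[1]+250,max(0,c[0]-330):c[0]+330])
E
```

```text
scene 0.66 7227
top 0.89 4631
[671.07  50.15  13.18] 7.551887116599587 0.22877489102799176
[669.1   52.04  13.46] 7.713272587596453 0.11376671880873557
[672.54  47.36  12.67] 7.261387478796372 0.08826728703343467
compact [('scene', 0.82, 258, [367.4, 186.2]), ('top', 0.47, 241, [318.6, 257.4])]
   [425.86   5.39] [428.27  12.99] 0.1836983134340162
  z free [428.27  12.99   0.  ] 0.1836983134340162
serum [('scene', 0.72, 267, [312.9, 159.5]), ('top', 0.46, 110, [384.2, 256.3])]
   [ 434.06 -178.54] [ 434.42 -175.46] 0.5873134881217188
cream [('scene', 0.59, 334, [417.1, 209.8]), ('top', 0.5, 204, [262.7, 247.9])]
   [674.28  47.25] [674.28  47.25] 2.0
lipstick [('scene', 0.84, 307, [484.3, 274.2]), ('top', 0.69, 95, [186.7, 209.9])]
   [566.14 443.79] [559.92 431.94] 0.3053383684739617
candle [('scene', 0.97, 690, [225.6, 142.2]), ('top', 0.79, 639, [464.8, 216.8])]
   [ 568.01 -433.98] [ 559.89 -430.83] 0.22885364725736956
dish [('scene', 0.65, 318, [338.3, 238.2]), ('top', 0.68, 218, [282.8, 161.6])]
   [ 561.34 -403.1 ] [ 561.34 -403.1 ] 2.0
```

View pics/fit_scene.png

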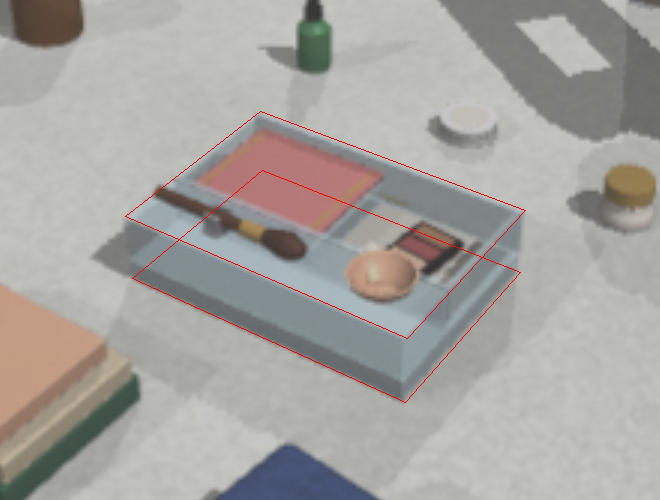

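View pics/fit_top.png

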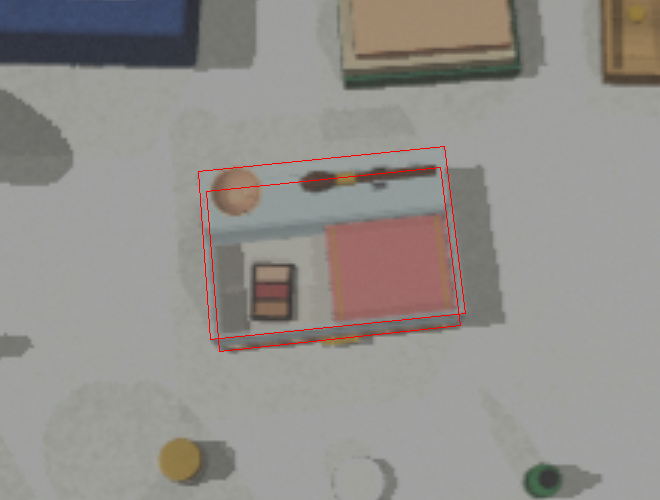

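```bash
cat > ov.py <<'E'
from fit import *
def overlay(n,src,out,x,y,yaw,s=6,lidz=58,q=0,comp=None):
    im=cv2.imread(src); im=cv2.resize(im,None,fx=s,fy=s,interpolation=cv2.INTER_CUBIC)
    c,sn=np.cos(yaw),np.sin(yaw)
    W=lambda a,b,z:(x+c*a-sn*b,y+sn*a+c*b,z)
    def poly(pts,col):
        p=(proj(n,pts)*s+s/2).astype(np.int32); cv2.polylines(im,[p],True,col,1)
    rect=lambda x0,x1,y0,y1,z:[W(x0,y0,z),W(x1,y0,z),W(x1,y1,z),W(x0,y1,z)]
    poly(rect(-91,91,-131,131,0),(0,0,255));poly(rect(-91,91,-131,131,64),(0,0,255))
    poly(rect(-86,22,-126,126,64),(255,0,0)); poly(rect(-86,22,-126,126,22),(255,0,255))
    poly(rect(-85,21,-125+q,1+q,lidz),(0,255,0))
    if comp: 
        P=cyl(comp[0],comp[1],0,54,18); poly(P[:40],(0,0,255)); poly(P[40:],(0,255,0))
    k=(proj(n,[W(0,0,40)])[0]*s).astype(int)
    cv2.imwrite(out,im[max(0,k[1]-300):k[1]+300,max(0,k[0]-400):k[0]+400])
E
python3 - <<'E'
from ov import *
for n in('scene','top'): overlay(n,f'pics/{n}0.png',f'pics/o1_{n}.png',671,48.5,np.radians(7.5))
E
```

```text
(no output)
```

View pics/o1_top.png

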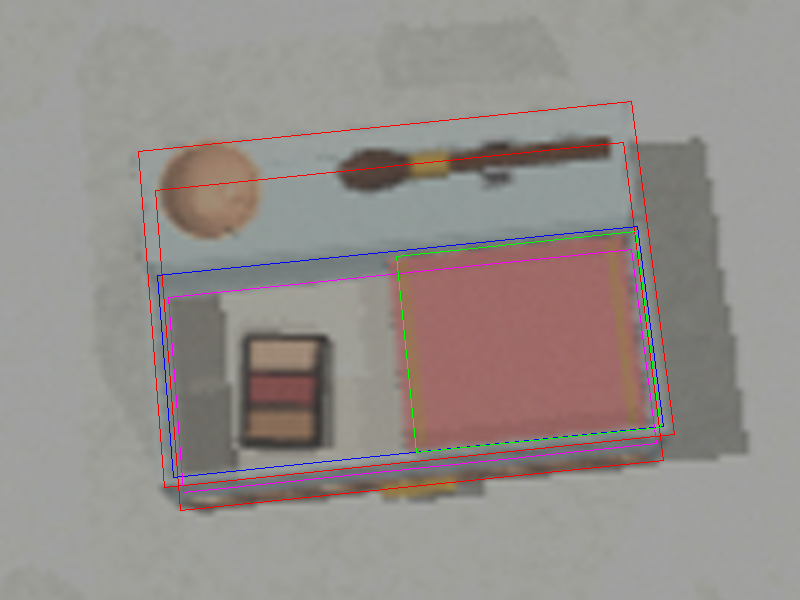

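View pics/o1_scene.png

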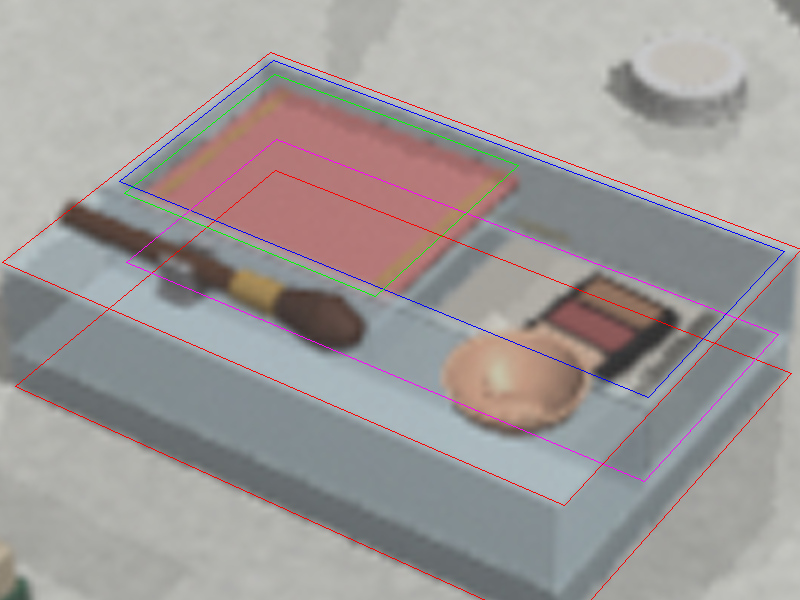

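```bash
python3 - <<'E'
from ov import *
ims={n:cv2.imread(f'pics/{n}0.png') for n in('scene','top')}
ms={}
for n,im in ims.items():
    f=im.astype(int); m=((f[...,2]-f[...,1]>35)&(f[...,2]-f[...,0]>35)).astype(np.uint8)
    c=proj(n,[[646,-19,58]])[0].astype(int)
    w=np.zeros_like(m); w[c[1]-40:c[1]+40,c[0]-50:c[0]+50]=1; m=m&w
    k,l,st,_=cv2.connectedComponentsWithStats(m); 
    ms[n]=l==l[c[1],c[0]]; print(n,ms[n].sum())
def lid(x,y,yaw,z):
    c,s=np.cos(yaw),np.sin(yaw); R=np.array([[c,-s],[s,c]])
    q=np.array([[a,b] for a in(-53,53) for b in(-63,63)])@R.T+[x,y]
    return np.c_[q,np.full(4,z)]
for sub,zf in ((ms,None),({'top':ms['top']},57),({'scene':ms['scene']},57)):
    f=lambda p: iou(sub,lid(p[0],p[1],p[2]/100,zf or p[3]))
    p0=[646,-17,12,57]; S=[p0]+[[p0[j]+(8 if j==i else 0) for j in range(4)] for i in range(4 if not zf else 3)]
    if zf: S=[s[:3] for s in S]; 
    b=minimize(f,S[0],method='Nelder-Mead',options=dict(initial_simplex=S,xatol=.05,fatol=1e-5,maxiter=800))
    print(b.x,np.degrees(b.x[2]/100),b.fun)
for t in('dish','cream','palette'):
    print(t,[(n,[(np.round(a['position'],1),round(a['conf'],2)) for a in r.spot_point(n,t)[:2]]) for n in ('scene','top')])
E
```

```text
scene 1099
top 1222
[647.93 -12.45  12.67  55.07] 7.2567536023010595 0.22937060697828104
[647.72 -11.58  12.92] 7.402425520954223 0.08903694730466383
[643.95 -11.51  16.55] 9.480961948485417 0.13920259255622114
dish [('scene', [(array([336.7, 243. ]), 0.87)]), ('top', [(array([459.2, 215.4]), 0.75)])]
cream [('scene', [(array([419.5, 219.6]), 0.77)]), ('top', [(array([312.9, 181.6]), 0.55), (array([263.7, 249.5]), 0.47)])]
palette [('scene', [(array([352.7, 236.1]), 0.51)]), ('top', [(array([294.1, 198. ]), 0.74)])]
```

```bash
cat > mv.py <<'E'
import sys
from h import *
from scipy.spatial.transform import Rotation as Rn
np.set_printoptions(precision=4,suppress=True)
O=np.array([671,48.5]);YAW=7.4
def W(a,b): 
    c,s=np.cos(np.radians(YAW)),np.sin(np.radians(YAW)); return O+[c*a-s*b,s*a+c*b]
def inc(P,yaw,pos=None,rot=None):
    s=r.sense(); pos=s['tool_pos'] if pos is None else np.array(pos); rot=s['tcp_rot'] if rot is None else rot
    A=Rn.from_euler('xyz',rot,degrees=True)
    B=Rn.from_euler('xyz',[-90,0,yaw],degrees=True)
    return np.r_[A.inv().apply(np.array(P)-pos)/1000,(A.inv()*B).as_rotvec()]
E
python3 - <<'E'
from mv import *
p=W(-32,-57.5);print(p)
print(inc([*p,180],YAW,[249.448,545.694,303.892],[-90,0,-24.57]))
print(inc([*p,138],YAW,[249.448,545.694,303.892],[-90,0,-24.57]))
E
```

```text
[646.6723 -12.6426]
[ 0.5934  0.1239 -0.3426  0.     -0.558   0.    ]
[ 0.5934  0.1659 -0.3426  0.     -0.558   0.    ]
```

Emit:
arm_command(
  increments=[
    [0.03,0,-0.017,0,-0.05,0],
    [0.08,0,-0.046,0,-0.1,0],
    [0.13,0,-0.075,0,-0.16,0],
    [0.18,0,-0.104,0,-0.22,0],
    [0.23,0,-0.133,0,-0.28,0],
    [0.28,0.01,-0.162,0,-0.34,0],
    [0.33,0.02,-0.19,0,-0.4,0],
    [0.38,0.03,-0.22,0,-0.46,0],
    [0.43,0.04,-0.248,0,-0.52,0],
    [0.48,0.05,-0.277,0,-0.558,0],
  ],
  jaw=1,
  force=40,
)

```text
time: 3.45
tool_pos: [571.8, 92.5, 253.8]
tcp_rot: [-90.0, -0.0, 7.5]
ft_force: [1.0, 0.9, -0.2]
finger_gap: 0.1
```

```bash
python3 - <<'E'
from mv import *
s=r.sense();print(s['time'],s['tool_pos'],s['tcp_rot'],s['ft_force'],s['finger_gap'])
# commanded
A=Rn.from_euler('xyz',[-90,0,-24.57],degrees=True)
c=np.array([249.448,545.694,303.892])+A.apply([480,50,-277]);print(c)
p=W(-32,-57.5)
print(inc([*p,138],YAW,c,[-90,0,-24.57+np.degrees(.558)]))
E
```

```text
3.45 [571.7993  92.5254 253.8474] [-89.9933  -0.0425   7.4906] [ 0.9613  0.8529 -0.1525] 0.09350726686964085
[570.808  94.189 253.892]
[ 0.0615  0.1159 -0.1157  0.      0.      0.    ]
```

Emit:
arm_command(
  increments=[
    [0.01,0.01,-0.015,0,0,0],
    [0.02,0.025,-0.035,0,0,0],
    [0.03,0.04,-0.055,0,0,0],
    [0.04,0.06,-0.075,0,0,0],
    [0.05,0.08,-0.095,0,0,0],
    [0.06,0.1,-0.11,0,0,0],
    [0.061,0.112,-0.115,0,0,0],
    [0.061,0.115,-0.115,0,0,0],
    [0.061,0.116,-0.115,0,0,0],
    [0.061,0.116,-0.115,0,0,0],
  ],
)

```text
time: 4.7
tool_pos: [646.4, -11.4, 138.9]
tcp_rot: [-90.0, -0.1, 7.4]
ft_force: [-0.4, -0.0, 0.3]
finger_gap: -0.3
```

```bash
python3 - <<'E'
from mv import *
for i in range(2):
    snap('scene','s1.png');s=r.sense();print(s['time'],s['tool_pos'],s['tcp_rot'],s['ft_force'])
snap('top','t1.png')
a=cv2.imread('pics/s1.png')[120:320,180:440]; b=cv2.imread('pics/t1.png')[100:260,220:420]
cv2.imwrite('pics/s1z.png',cv2.resize(a,None,fx=3,fy=3,interpolation=cv2.INTER_CUBIC));cv2.imwrite('pics/t1z.png',cv2.resize(b,None,fx=3.5,fy=3.5))
E
```

```text
4.75 [646.4542 -11.4936 138.9563] [-90.0137  -0.082    7.4312] [ 0.0535 -0.0071 -0.1563]
4.8 [646.4383 -11.6025 138.8547] [-90.0142  -0.0747   7.4272] [-0.7481  0.157   0.6152]
```

View pics/s1z.png

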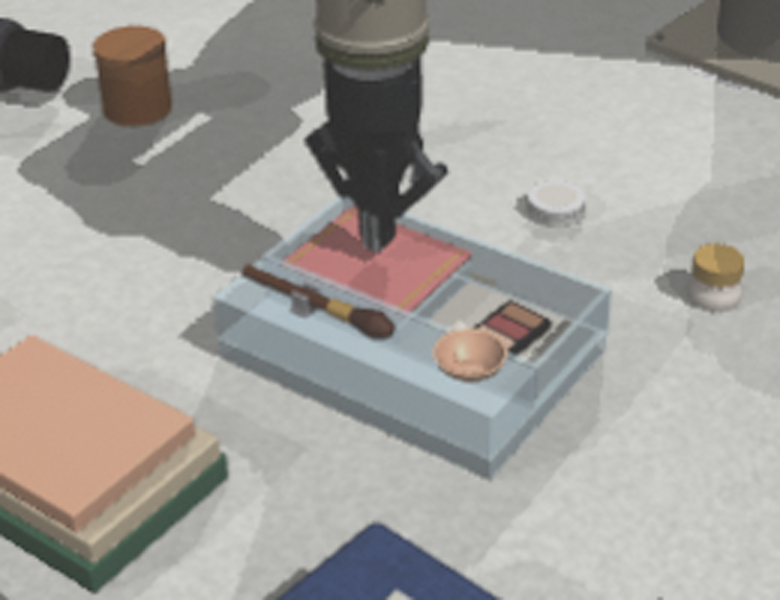

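View pics/t1z.png

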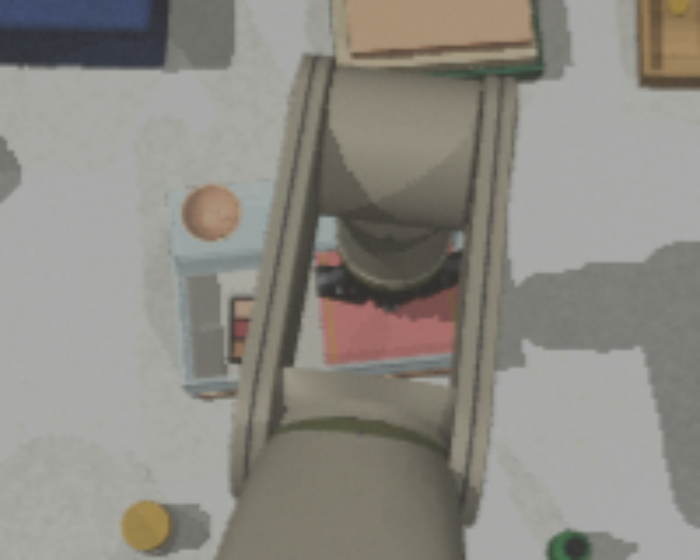

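Emit:
arm_command(
  increments=[
    [0,0.001,0,0,0,0],
    [0,0.002,0,0,0,0],
    [0,0.003,0,0,0,0],
    [0,0.003,0,0,0,0],
    [0,0.003,0,0,0,0],
    [0,0.0032,0,0,0,0],
    [0,0.0034,0,0,0,0],
    [0,0.0036,0,0,0,0],
    [0,0.0038,0,0,0,0],
    [0,0.004,0,0,0,0],
  ],
)

```text
time: 6.1
tool_pos: [646.1, -12.0, 133.9]
tcp_rot: [-90.0, 0.0, 7.4]
ft_force: [-0.3, 0.1, -1.3]
finger_gap: -0.1
```

Emit:
arm_command(
  increments=[
    [0,0.0002,0,0,0,0],
    [0,0.0004,0,0,0,0],
    [0,0.0006,0,0,0,0],
    [0,0.0008,0,0,0,0],
    [0,0.001,0,0,0,0],
    [0,0.0012,0,0,0,0],
    [0,0.0014,0,0,0,0],
    [0,0.0014,0,0,0,0],
    [0,0.0014,0,0,0,0],
    [0,0.0014,0,0,0,0],
  ],
)

```text
time: 7.35
tool_pos: [646.1, -12.0, 132.5]
tcp_rot: [-90.0, -0.0, 7.4]
ft_force: [-0.2, -0.4, 0.4]
finger_gap: -0.0
```

Emit:
arm_command(
  increments=[
    [0,0.0002,0,0,0,0],
    [0,0.0004,0,0,0,0],
    [0,0.0006,0,0,0,0],
    [0,0.0008,0,0,0,0],
    [0,0.001,0,0,0,0],
    [0,0.0012,0,0,0,0],
    [0,0.0014,0,0,0,0],
    [0,0.0015,0,0,0,0],
    [0,0.0015,0,0,0,0],
    [0,0.0015,0,0,0,0],
  ],
)

```text
time: 8.6
tool_pos: [646.1, -12.0, 131.0]
tcp_rot: [-90.0, 0.0, 7.4]
ft_force: [-0.4, -0.8, -0.6]
finger_gap: 0.0
```

```bash
python3 - <<'E'
from mv import *
s=r.sense();print(s['time'],s['tool_pos'],s['ft_force'])
E
```

```text
8.6 [646.1223 -11.9772 130.9889] [-0.3931 -0.8087 -0.6236]
```

Emit:
arm_command(
  increments=[
    [0,0.0002,0,0,0,0],
    [0,0.0004,0,0,0,0],
    [0,0.0006,0,0,0,0],
    [0,0.0008,0,0,0,0],
    [0,0.001,0,0,0,0],
    [0,0.0012,0,0,0,0],
    [0,0.0014,0,0,0,0],
    [0,0.0015,0,0,0,0],
    [0,0.0015,0,0,0,0],
    [0,0.0015,0,0,0,0],
  ],
)

```text
time: 9.85
tool_pos: [646.1, -12.0, 129.5]
tcp_rot: [-90.0, 0.0, 7.4]
ft_force: [-0.2, 0.2, 0.0]
finger_gap: 0.2
```

Emit:
arm_command(
  increments=[
    [0,0.0002,0,0,0,0],
    [0,0.0004,0,0,0,0],
    [0,0.0006,0,0,0,0],
    [0,0.0008,0,0,0,0],
    [0,0.001,0,0,0,0],
    [0,0.0012,0,0,0,0],
    [0,0.0014,0,0,0,0],
    [0,0.0015,0,0,0,0],
    [0,0.0015,0,0,0,0],
    [0,0.0015,0,0,0,0],
  ],
)

```text
time: 11.1
tool_pos: [646.1, -12.0, 128.0]
tcp_rot: [-90.0, 0.0, 7.4]
ft_force: [0.5, 0.0, -0.0]
finger_gap: 0.2
```

Emit:
arm_command(
  increments=[
    [0,0.0002,0,0,0,0],
    [0,0.0004,0,0,0,0],
    [0,0.0006,0,0,0,0],
    [0,0.0008,0,0,0,0],
    [0,0.001,0,0,0,0],
    [0,0.0012,0,0,0,0],
    [0,0.0014,0,0,0,0],
    [0,0.0015,0,0,0,0],
    [0,0.0015,0,0,0,0],
    [0,0.0015,0,0,0,0],
  ],
)

```text
time: 12.35
tool_pos: [646.1, -12.0, 126.6]
tcp_rot: [-90.0, 0.0, 7.4]
ft_force: [-1.9, 0.4, 2.5]
finger_gap: -0.1
```

Emit:
arm_command(
  increments=[
    [0,0.0002,0,0,0,0],
    [0,0.0004,0,0,0,0],
    [0,0.0006,0,0,0,0],
    [0,0.0007,0,0,0,0],
    [0,0.0008,0,0,0,0],
    [0,0.0008,0,0,0,0],
    [0,0.0008,0,0,0,0],
    [0,0.0008,0,0,0,0],
    [0,0.0008,0,0,0,0],
    [0,0.0008,0,0,0,0],
  ],
)

```text
time: 13.6
tool_pos: [646.1, -12.0, 125.8]
tcp_rot: [-90.0, 0.0, 7.4]
ft_force: [-4.1, -0.4, 5.0]
finger_gap: 0.0
```

```bash
python3 - <<'E'
from mv import *
s=r.sense();print(s['time'],s['tool_pos'],s['ft_force'])
l=[]
for i in range(3):
    r.snapshot('scene'); l.append(r.sense()['ft_force'])
print(l)
E
```

```text
13.6 [646.1035 -12.0047 125.8491] [-4.1296 -0.3514  5.0483]
[array([-2.8725, -0.5463,  4.3827]), array([-3.9541,  0.0942,  4.586 ]), array([-3.7594, -0.6759,  5.3202])]
```

```bash
python3 - <<'E'
from mv import *
s=r.sense();print(s['wrist_torque'],s['ft_force'],s['joint_efforts'],s['tool_pos'],s['tcp_rot'])
im=snap('scene','s2.png')
print(r.sense()['wrist_torque'])
cv2.imwrite('pics/s2z.png',cv2.resize(cv2.imread('pics/s2.png')[160:260,230:370],None,fx=5,fy=5,interpolation=cv2.INTER_CUBIC))
E
```

```text
[0.0081 0.622  0.0068] [-3.7594 -0.6759  5.3202] [  0.1848 -63.546  -45.2737   0.1931  -1.2966   0.0013] [646.0769 -11.9912 125.8173] [-90.0001   0.0091   7.4035]
[-0.0509  0.6842 -0.0124]
```

View pics/s2z.png

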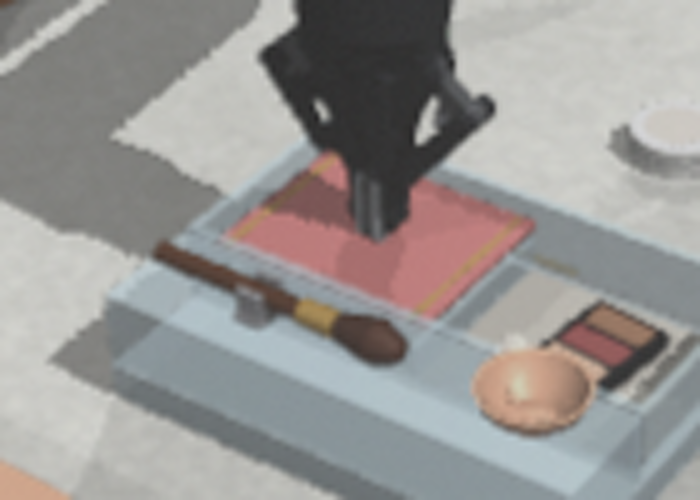

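Emit:
arm_command(
  increments=[
    [0,0.0001,0,0,0,0],
    [0,0.0002,0,0,0,0],
    [0,0.0003,0,0,0,0],
    [0,0.0004,0,0,0,0],
    [0,0.0005,0,0,0,0],
    [0,0.0006,0,0,0,0],
    [0,0.0006,0,0,0,0],
    [0,0.0006,0,0,0,0],
    [0,0.0006,0.001,0,0,0],
    [0,0.0006,0.002,0,0,0],
  ],
)

```text
time: 15.05
tool_pos: [646.2, -10.8, 125.7]
tcp_rot: [-90.1, -0.0, 7.4]
ft_force: [-1.9, -3.9, 5.3]
finger_gap: 0.3
```

```bash
python3 - <<'E'
from mv import *
s=r.sense();print(s['wrist_torque'],s['ft_force'],s['tool_pos'],s['tcp_rot'])
E
```

```text
[-0.6924  0.3248 -0.0614] [-1.9253 -3.9043  5.2992] [646.2254 -10.7885 125.6519] [-90.0831  -0.0453   7.3893]
```

Emit:
arm_command(
  increments=[
    [0,0.0003,0.001,0,0,0],
    [0,0.0006,0.002,0,0,0],
    [0,0.0008,0.003,0,0,0],
    [0,0.001,0.005,0,0,0],
    [0,0.001,0.007,0,0,0],
    [0,0.001,0.009,0,0,0],
    [0,0.001,0.011,0,0,0],
    [0,0.001,0.013,0,0,0],
    [0,0.001,0.015,0,0,0],
    [0,0.001,0.017,0,0,0],
  ],
)

```text
time: 16.3
tool_pos: [645.1, 5.9, 125.4]
tcp_rot: [-90.1, -0.2, 7.4]
ft_force: [0.6, -4.0, 6.0]
finger_gap: 0.1
```

```bash
python3 - <<'E'
from mv import *
im=snap('scene','s3.png')
s=r.sense();print(s['wrist_torque'],s['ft_force'],s['tool_pos'],s['tcp_rot'])
cv2.imwrite('pics/s3z.png',cv2.resize(cv2.imread('pics/s3.png')[160:260,230:370],None,fx=5,fy=5,interpolation=cv2.INTER_CUBIC))
E
```

```text
[-0.775  -0.0842 -0.0019] [ 1.3831 -3.777   6.8993] [645.093    6.2088 125.4542] [-90.1038  -0.2044   7.3865]
```

View pics/s3z.png

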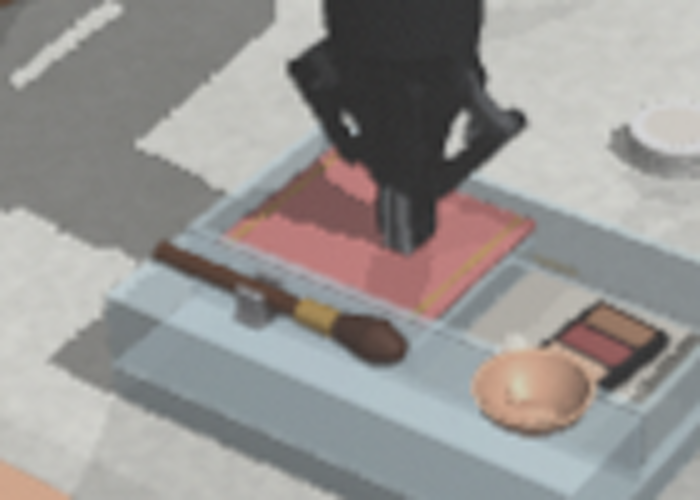

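Emit:
arm_command(
  increments=[
    [0,0.0004,0,0,0,0],
    [0,0.0008,0,0,0,0],
    [0,0.0011,0,0,0,0],
    [0,0.0014,0,0,0,0],
    [0,0.0014,0.0005,0,0,0],
    [0,0.0014,0.001,0,0,0],
    [0,0.0014,0.002,0,0,0],
    [0,0.0014,0.004,0,0,0],
    [0,0.0014,0.006,0,0,0],
    [0,0.0014,0.008,0,0,0],
  ],
)

```text
time: 17.6
tool_pos: [644.1, 13.7, 124.6]
tcp_rot: [-90.1, -0.2, 7.4]
ft_force: [-2.2, -4.4, 10.1]
finger_gap: -0.1
```

```bash
python3 - <<'E'
from mv import *
im=snap('scene','s4.png')
s=r.sense();print(s['wrist_torque'],s['ft_force'],s['tool_pos'],s['tcp_rot'])
cv2.imwrite('pics/s4z.png',cv2.resize(cv2.imread('pics/s4.png')[160:260,230:370],None,fx=5,fy=5,interpolation=cv2.INTER_CUBIC))
E
```

```text
[-0.8122  0.2529 -0.0145] [-1.478  -3.8553 10.2764] [644.0666  13.9513 124.5822] [-90.1168  -0.1997   7.3819]
```

View pics/s4z.png

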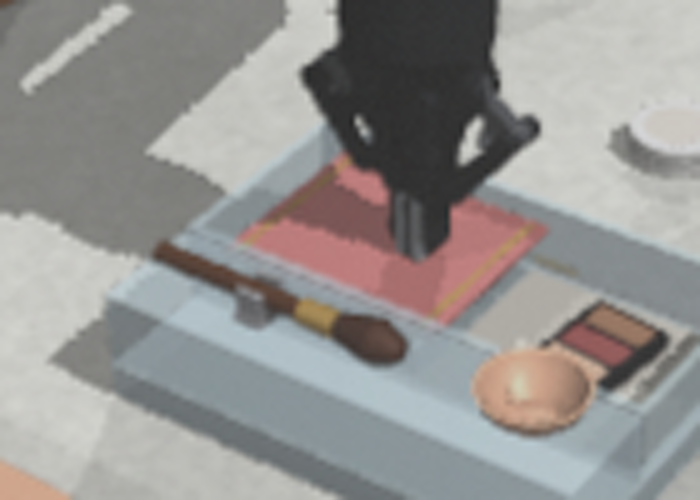

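The lid now moves with the fingers at about 10 N (its corner went from (535,222) to (548,232) in the crop). I'll keep dragging.

Emit:
arm_command(
  increments=[
    [0,0.0001,0.002,0,0,0],
    [0,0.0002,0.005,0,0,0],
    [0,0.0002,0.009,0,0,0],
    [0,0.0002,0.013,0,0,0],
    [0,0.0002,0.017,0,0,0],
    [0,0.0002,0.021,0,0,0],
    [0,0.0002,0.025,0,0,0],
    [0,0.0002,0.029,0,0,0],
    [0,0.0002,0.033,0,0,0],
    [0,0.0002,0.036,0,0,0],
  ],
)

```text
time: 18.9
tool_pos: [639.5, 49.6, 124.3]
tcp_rot: [-90.1, -0.2, 7.4]
ft_force: [-0.7, -4.1, 9.8]
finger_gap: 0.0
```

```bash
python3 - <<'E'
from mv import *
s=r.sense();print(s['wrist_torque'],s['ft_force'],s['tool_pos'],s['tcp_rot'])
E
```

```text
[-0.8918  0.2194 -0.0177] [-0.6996 -4.1065  9.7641] [639.5153  49.6162 124.3097] [-90.1126  -0.2069   7.383 ]
```

Emit:
arm_command(
  increments=[
    [0,0.0002,0.003,0,0,0],
    [0,0.0003,0.007,0,0,0],
    [0,0.0003,0.011,0,0,0],
    [0,0.0003,0.016,0,0,0],
    [0,0.0003,0.021,0,0,0],
    [0,0.0003,0.026,0,0,0],
    [0,0.0003,0.031,0,0,0],
    [0,0.0003,0.036,0,0,0],
    [0,0.0003,0.041,0,0,0],
    [0,0.0003,0.045,0,0,0],
  ],
)

```text
time: 20.15
tool_pos: [633.8, 94.4, 123.9]
tcp_rot: [-90.1, -0.2, 7.4]
ft_force: [-0.1, -5.2, 9.4]
finger_gap: 0.4
```

```bash
python3 - <<'E'
from mv import *
im=snap('scene','s5.png')
s=r.sense();print(s['wrist_torque'],s['ft_force'],s['tool_pos'],s['tcp_rot'])
cv2.imwrite('pics/s5z.png',cv2.resize(cv2.imread('pics/s5.png')[160:260,230:390],None,fx=5,fy=5,interpolation=cv2.INTER_CUBIC))
E
```

```text
[-0.7936  0.0511 -0.0041] [-0.223  -4.3271  8.2784] [633.6879  94.9069 123.8935] [-90.0786  -0.2145   7.3956]
```

View pics/s5z.png

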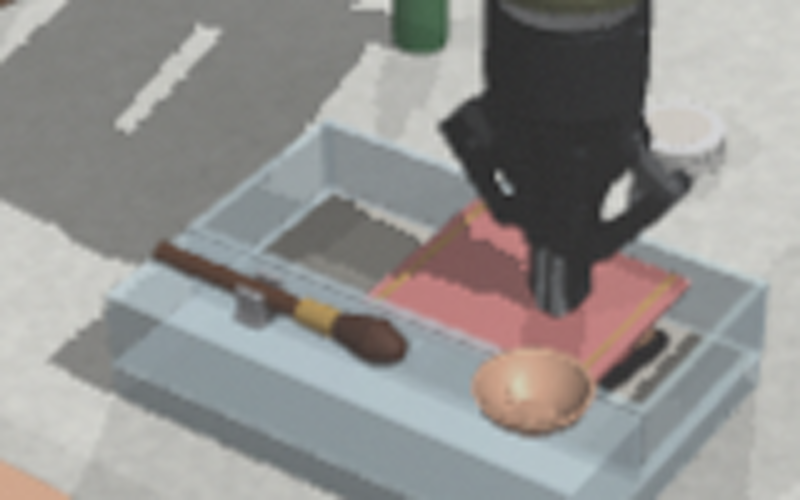

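Emit:
arm_command(
  increments=[
    [0,0.0003,0.001,0,0,0],
    [0,0.0006,0.003,0,0,0],
    [0,0.0008,0.007,0,0,0],
    [0,0.0008,0.012,0,0,0],
    [0,0.0008,0.017,0,0,0],
    [0,0.0009,0.022,0,0,0],
    [0,0.0009,0.027,0,0,0],
    [0,0.0009,0.032,0,0,0],
    [0,0.0009,0.036,0,0,0],
    [0,0.0009,0.04,0,0,0],
  ],
)

```text
time: 21.45
tool_pos: [628.9, 134.0, 123.1]
tcp_rot: [-90.1, -0.2, 7.4]
ft_force: [0.3, -6.0, 7.7]
finger_gap: 0.0
```

```bash
python3 - <<'E'
from mv import *
im=snap('scene','s6.png')
s=r.sense();print(s['wrist_torque'],s['ft_force'],s['tool_pos'],s['tcp_rot'])
cv2.imwrite('pics/s6z.png',cv2.resize(cv2.imread('pics/s6.png')[160:260,230:390],None,fx=5,fy=5,interpolation=cv2.INTER_CUBIC))
E
```

```text
[-1.0184 -0.1255  0.0483] [ 0.7333 -5.032   7.9204] [628.7906 134.4613 123.0915] [-90.0837  -0.2465   7.3924]
```

View pics/s6z.png

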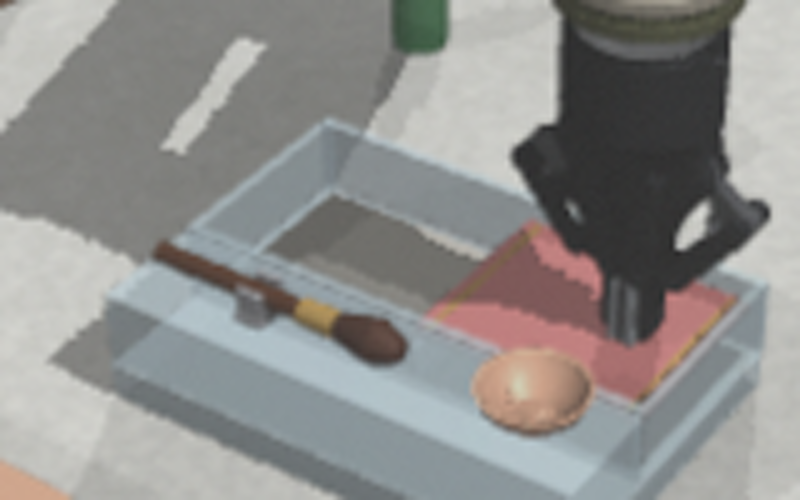

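```bash
python3 - <<'E'
from ov import *
overlay('scene','pics/s6.png','pics/o6.png',671,48.5,np.radians(7.4),lidz=53.2,q=124)
E
```

```text
(no output)
```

View pics/o6.png

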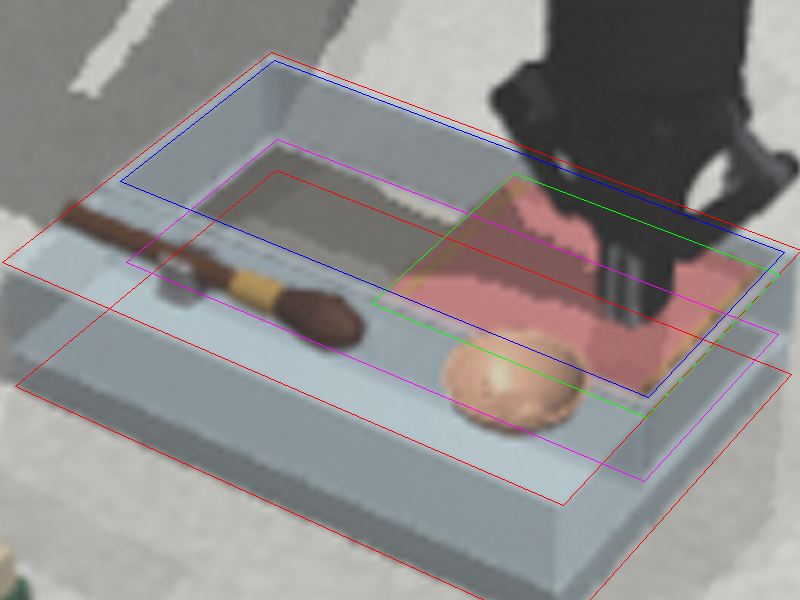

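Emit:
arm_command(
  increments=[
    [0,0.0004,0,0,0,0],
    [0,0.0007,0.0,0,0,0],
    [0,0.001,0.001,0,0,0],
    [0,0.001,0.002,0,0,0],
    [0,0.001,0.003,0,0,0],
    [0,0.001,0.004,0,0,0],
    [0,0.001,0.005,0,0,0],
    [0,0.001,0.006,0,0,0],
    [0,0.001,0.007,0,0,0],
    [0,0.001,0.008,0,0,0],
  ],
)

```text
time: 22.75
tool_pos: [628.0, 141.6, 122.3]
tcp_rot: [-90.1, -0.3, 7.4]
ft_force: [1.3, -6.8, 9.4]
finger_gap: 0.1
```

```bash
python3 - <<'E'
from ov import *
im=snap('scene','s7.png')
s=r.sense();print(s['wrist_torque'],s['ft_force'],s['tool_pos'],s['tcp_rot'])
d=np.abs(cv2.imread('pics/s6.png').astype(int)-cv2.imread('pics/s7.png')).sum(2)
print(proj('scene',[[0,0,0]]))
overlay('scene','pics/s7.png','pics/o7.png',671,48.5,np.radians(7.4),lidz=53.2,q=124)
E
```

```text
[-1.18 -0.21 -0.02] [ 0.75 -6.56  9.43] [628.04 141.71 122.35] [-90.11  -0.27   7.37]
[[439.5  134.32]]
```

View pics/o7.png

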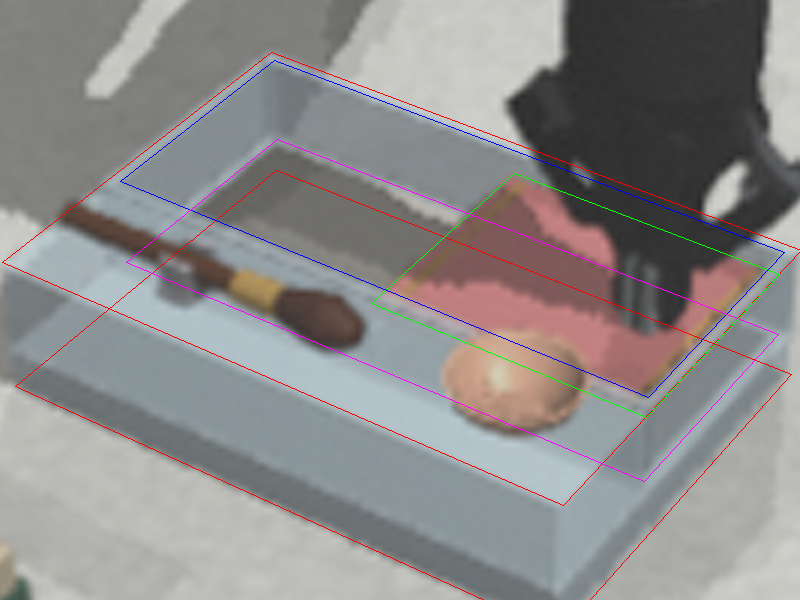

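```bash
python3 - <<'E'
from ov import *
for n in('scene','top'):
    im=cv2.imread(f'pics/{n}0.png'); s=10
    c=proj(n,[[427,9,9]])[0].astype(int)
    im=cv2.resize(im,None,fx=s,fy=s,interpolation=cv2.INTER_CUBIC)
    for (x,y),col in [((428,13),(0,0,255)),((425,8),(0,200,0))]:
        P=cyl(x,y,0,54,18)
        for q in(P[:40],P[40:]): cv2.polylines(im,[(proj(n,q)*s+s/2).astype(np.int32)],True,col,1)
    cv2.imwrite(f'pics/c_{n}.png',im[c[1]*s-200:c[1]*s+200,c[0]*s-250:c[0]*s+250])
a=np.hstack([cv2.imread('pics/c_scene.png')[:,50:450],cv2.imread('pics/c_top.png')[:,50:450]]);cv2.imwrite('pics/c.png',a)
E
```

```text
(no output)
```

View pics/c.png

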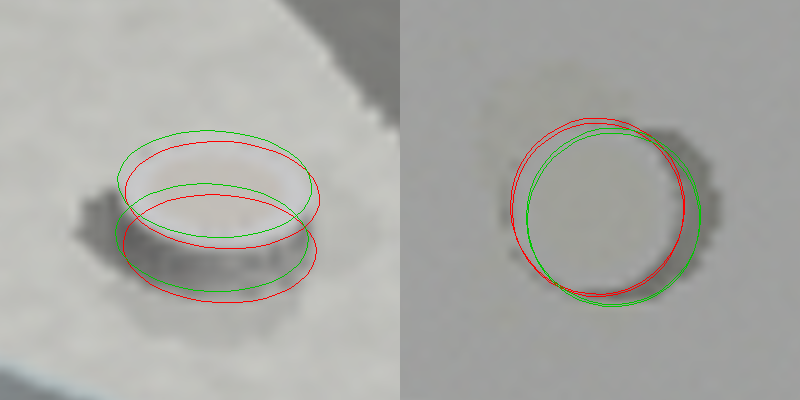

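```bash
python3 - <<'E'
from mv import *
print(inc([427.3,12.3,130],YAW))
E
```

```text
[-0.2156 -0.0085 -0.1026  0.0019 -0.0005  0.0047]
```

Emit:
arm_command(
  increments=[
    [0,-0.02,0,0,0,0],
    [0,-0.05,0,0,0,0],
    [-0.02,-0.07,-0.01,0,0,0],
    [-0.06,-0.07,-0.029,0,0,0],
    [-0.105,-0.07,-0.05,0,0,0],
    [-0.15,-0.07,-0.071,0,0,0],
    [-0.19,-0.065,-0.09,0,0,0],
    [-0.21,-0.05,-0.1,0,0,0],
    [-0.2156,-0.03,-0.1026,0,0,0],
    [-0.2156,-0.012,-0.1026,0,0,0],
  ],
  jaw=-0.65,
)

```text
time: 24.05
tool_pos: [425.3, 13.1, 132.4]
tcp_rot: [-90.0, -0.1, 7.4]
ft_force: [0.5, 1.6, 0.2]
finger_gap: 70.6
```

```bash
python3 - <<'E'
from mv import *
im=snap('scene','s8.png')
im=snap('top','t8.png')
s=r.sense();print(s['time'],s['ft_force'],s['tool_pos'],s['tcp_rot'],s['finger_gap'])
print(inc([427.3,12.3,80],YAW))
print(proj('scene',[427,12,9]))
a=cv2.resize(cv2.imread('pics/s8.png')[100:260,230:430],None,fx=4,fy=3.7,interpolation=cv2.INTER_CUBIC);cv2.imwrite('pics/s8z.png',a)
E
```

```text
24.15 [-0.376   0.0603  0.63  ] [424.1409  13.4123 130.9592] [-89.9425   0.1502   7.3904] 70.30778380948661
[ 0.0031  0.0509 -0.0016 -0.001  -0.0002 -0.0026]
[[365.5456 187.3424]]
```

View pics/s8z.png

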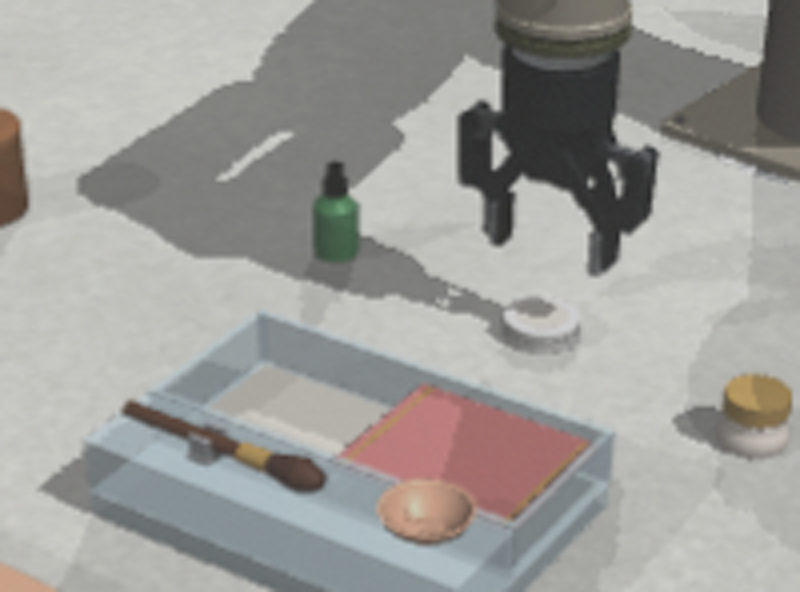

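View pics/t8.png

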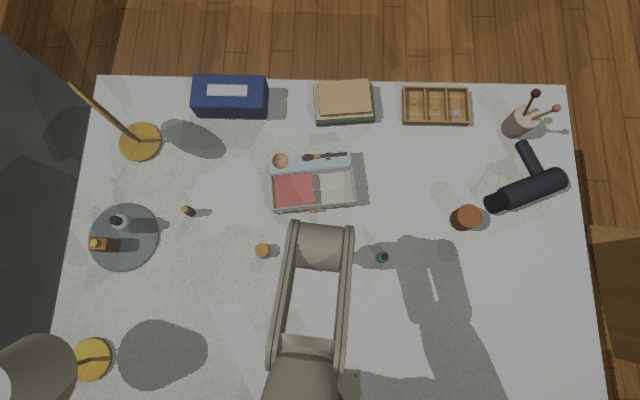

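Emit:
arm_command(
  increments=[
    [0.001,0.008,-0.0005,0,0,0],
    [0.002,0.018,-0.001,0,0,0],
    [0.003,0.028,-0.0015,0,0,0],
    [0.003,0.038,-0.0015,0,0,0],
    [0.003,0.044,-0.0015,0,0,0],
    [0.003,0.048,-0.0015,0,0,0],
    [0.003,0.05,-0.0015,0,0,0],
    [0.003,0.05,-0.0015,0,0,0],
    [0.003,0.05,-0.0015,0,0,0],
    [0.003,0.05,-0.0015,0,0,0],
  ],
)

```text
time: 25.4
tool_pos: [428.8, 12.1, 82.6]
tcp_rot: [-90.0, -0.0, 7.4]
ft_force: [0.3, -0.1, 0.3]
finger_gap: 70.5
```

```bash
python3 - <<'E'
from mv import *
im=snap('scene','s9.png')
s=r.sense();print(s['time'],r.finger_overhang,s['ft_force'],s['tool_pos'],s['tcp_rot'],s['finger_gap'])
a=cv2.resize(cv2.imread('pics/s9.png')[130:220,310:430],None,fx=6.5,fy=6.5,interpolation=cv2.INTER_CUBIC);cv2.imwrite('pics/s9z.png',a)
E
```

```text
25.45 72.6 [ 0.4832  0.6667 -0.3715] [428.7735  12.0757  82.5106] [-90.0073  -0.0243   7.4055] 70.37156303973356
```

View pics/s9z.png

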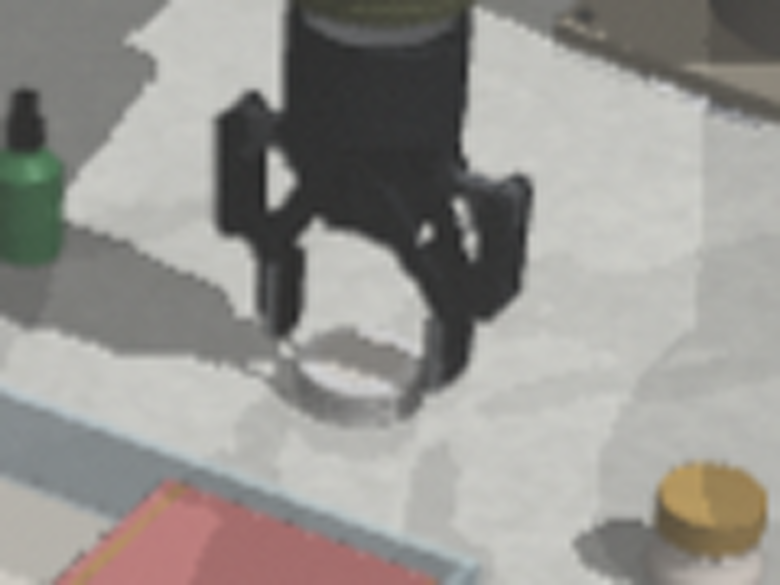

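Emit:
arm_command(
  increments=[
    [-0.0005,0.002,0,0,0,0],
    [-0.001,0.004,0,0,0,0],
    [-0.0015,0.006,0,0,0,0],
    [-0.0015,0.008,0,0,0,0],
    [-0.0015,0.0095,0,0,0,0],
    [-0.0015,0.0105,0,0,0,0],
    [-0.0015,0.0115,0,0,0,0],
    [-0.0015,0.0115,0,0,0,0],
    [-0.0015,0.0115,0,0,0,0],
    [-0.0015,0.0115,0,0,0,0],
  ],
)

```text
time: 26.7
tool_pos: [427.2, 11.9, 70.9]
tcp_rot: [-90.0, -0.0, 7.4]
ft_force: [-0.7, 0.8, -0.1]
finger_gap: 70.5
```

Emit:
arm_command(
  increments=[
    [0,0,0,0,0,0],
    [0,0,0,0,0,0],
    [0,0,0,0,0,0],
    [0,0,0,0,0,0],
    [0,0,0,0,0,0],
    [0,0,0,0,0,0],
    [0,0,0,0,0,0],
    [0,0,0,0,0,0],
    [0,0,0,0,0,0],
    [0,0,0,0,0,0],
  ],
  jaw=1,
  force=30,
)

```text
time: 27.95
tool_pos: [427.3, 11.9, 71.2]
tcp_rot: [-90.0, -0.0, 7.4]
ft_force: [-3.4, 0.3, 5.6]
finger_gap: 52.7
```

```bash
python3 - <<'E'
from mv import *
im=snap('scene','s10.png')
s=r.sense();print(s['time'],s['ft_force'],s['tool_pos'],s['tcp_rot'],s['finger_gap'])
a=cv2.resize(cv2.imread('pics/s10.png')[130:220,310:430],None,fx=6.5,fy=6.5,interpolation=cv2.INTER_CUBIC);cv2.imwrite('pics/s10z.png',a)
E
```

```text
28.0 [-2.7985 -0.4332  5.1108] [427.2933  11.8677  71.1322] [-90.0072  -0.012    7.4041] 53.07857047311869
```

View pics/s10z.png

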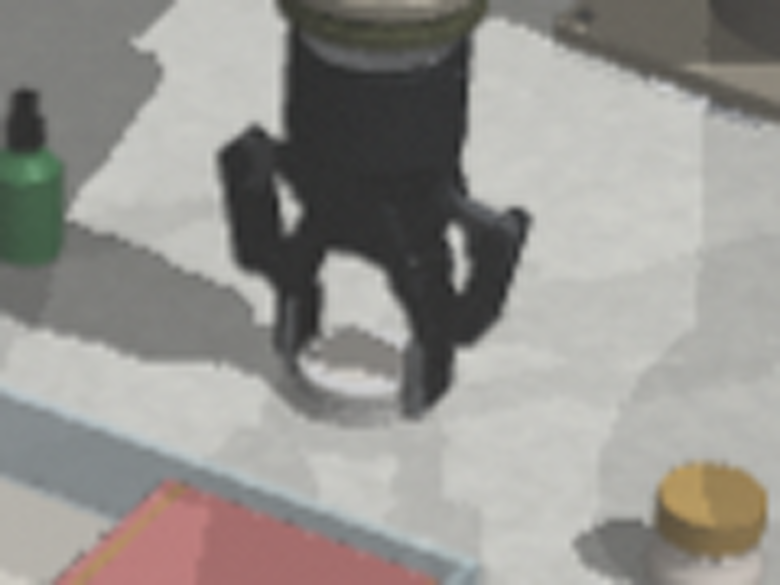

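```bash
python3 - <<'E'
from mv import *
p=W(-32,-65); print(p, inc([*p,170],YAW), inc([*p,96],YAW))
E
```

```text
[647.6382 -20.0801] [ 0.2144 -0.0988 -0.0601  0.0001  0.0001  0.0002] [ 0.2144 -0.0248 -0.0601  0.0001  0.0001  0.0002]
```

Emit:
arm_command(
  increments=[
    [0,-0.015,0,0,0,0],
    [0,-0.045,0,0,0,0],
    [0.01,-0.075,-0.003,0,0,0],
    [0.04,-0.1,-0.011,0,0,0],
    [0.08,-0.1,-0.022,0,0,0],
    [0.12,-0.1,-0.034,0,0,0],
    [0.16,-0.1,-0.045,0,0,0],
    [0.195,-0.1,-0.055,0,0,0],
    [0.21,-0.1,-0.06,0,0,0],
    [0.214,-0.1,-0.06,0,0,0],
  ],
)

```text
time: 29.25
tool_pos: [647.7, -20.3, 171.2]
tcp_rot: [-90.0, -0.0, 7.4]
ft_force: [-0.8, -0.0, -0.4]
finger_gap: 53.0
```

```bash
python3 - <<'E'
from mv import *
im=snap('scene','s11.png')
s=r.sense();print(s['time'],s['ft_force'],s['tool_pos'],s['tcp_rot'],s['finger_gap'])
p=W(-32,-65);print(inc([*p,100],YAW))
a=cv2.resize(cv2.imread('pics/s11.png')[110:260,220:420],None,fx=4,fy=4,interpolation=cv2.INTER_CUBIC);cv2.imwrite('pics/s11z.png',a)
E
```

```text
29.3 [-0.8551  0.4163 -0.2042] [647.4815 -19.9564 171.1741] [-89.9969  -0.0092   7.3968] 52.71087242187282
[ 0.0001  0.0712 -0.0001 -0.0001 -0.0001  0.0002]
```

View pics/s11z.png

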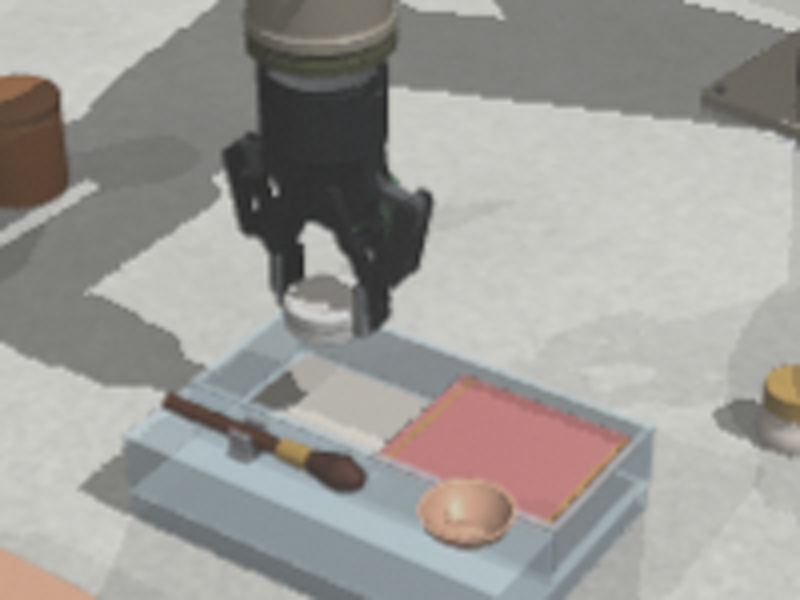

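The compact is held level over the open well. I'll lower it.

Emit:
arm_command(
  increments=[
    [0,0.01,0,0,0,0],
    [0,0.022,0,0,0,0],
    [0,0.034,0,0,0,0],
    [0,0.046,0,0,0,0],
    [0,0.056,0,0,0,0],
    [0,0.064,0,0,0,0],
    [0,0.07,0,0,0,0],
    [0,0.073,0,0,0,0],
    [0,0.075,0,0,0,0],
    [0,0.076,0,0,0,0],
  ],
)

```text
time: 30.55
tool_pos: [647.2, -20.1, 95.0]
tcp_rot: [-90.0, -0.0, 7.4]
ft_force: [-0.1, -0.6, -0.3]
finger_gap: 52.6
```

Emit:
arm_command(
  increments=[
    [0,0.0003,0,0,0,0],
    [0,0.0006,0,0,0,0],
    [0,0.0009,0,0,0,0],
    [0,0.0012,0,0,0,0],
    [0,0.0014,0,0,0,0],
    [0,0.0016,0,0,0,0],
    [0,0.0016,0,0,0,0],
    [0,0.0016,0,0,0,0],
    [0,0.0016,0,0,0,0],
    [0,0.0016,0,0,0,0],
  ],
)

```text
time: 31.8
tool_pos: [647.1, -20.0, 93.2]
tcp_rot: [-90.0, -0.0, 7.4]
ft_force: [-0.4, 0.4, 0.7]
finger_gap: 52.9
```

```bash
python3 - <<'E'
from mv import *
im=snap('scene','s12.png')
s=r.sense();print(s['time'],s['ft_force'],s['tool_pos'],s['tcp_rot'],s['finger_gap'])
a=cv2.resize(cv2.imread('pics/s12.png')[110:260,220:420],None,fx=4,fy=4,interpolation=cv2.INTER_CUBIC);cv2.imwrite('pics/s12z.png',a)
E
```

```text
31.85 [-0.6378 -0.7959  0.5113] [647.0627 -20.0197  93.2126] [-89.999    0.0026   7.4019] 52.95576552157245
```

View pics/s12z.png

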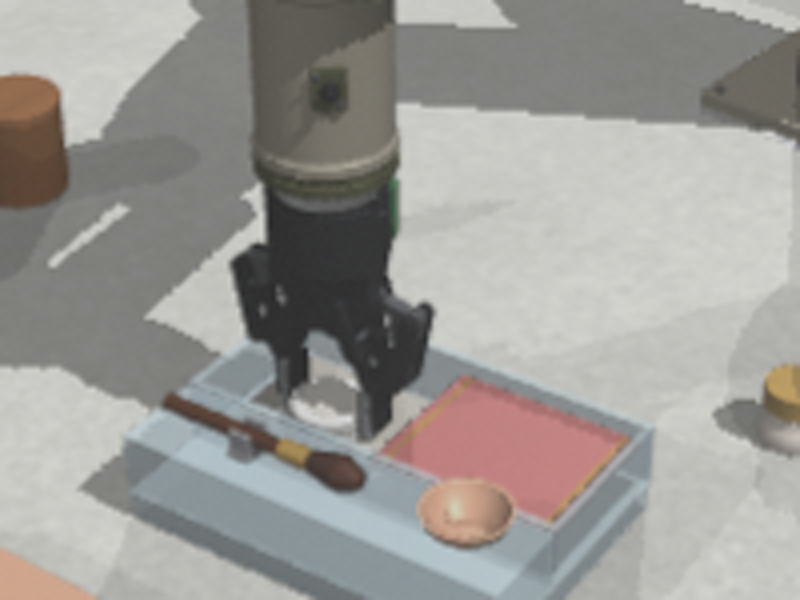

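Emit:
arm_command(
  increments=[
    [0,0,0,0,0,0],
    [0,0,0,0,0,0],
    [0,0,0,0,0,0],
    [0,0,0,0,0,0],
    [0,0,0,0,0,0],
    [0,-0.005,0,0,0,0],
    [0,-0.02,0,0,0,0],
    [0,-0.045,0,0,0,0],
    [0,-0.07,0,0,0,0],
    [0,-0.09,0,0,0,0],
  ],
  jaw=-0.55,
)

```text
time: 33.1
tool_pos: [647.7, -20.1, 185.8]
tcp_rot: [-90.0, -0.1, 7.4]
ft_force: [0.7, 0.6, 1.1]
finger_gap: 66.4
```

```bash
python3 - <<'E'
from mv import *
im=snap('scene','s13.png')
s=r.sense();print(s['time'],s['ft_force'],s['tool_pos'],s['tcp_rot'],s['finger_gap'])
for y in (75,70,62): 
    p=W(-32,y);print(p,inc([*p,128],YAW))
a=cv2.resize(cv2.imread('pics/s13.png')[110:260,220:420],None,fx=4,fy=4,interpolation=cv2.INTER_CUBIC);cv2.imwrite('pics/s13z.png',a)
E
```

```text
33.15 [ 1.2526 -0.7329  1.5877] [648.9371 -20.2069 188.8688] [-90.082   -0.3366   7.4023] 66.51669691628993
[629.6069 118.7539] [-0.0016  0.0607  0.1404  0.0014  0.      0.0059]
[630.2508 113.7955] [-0.0016  0.0607  0.1354  0.0014  0.      0.0059]
[631.2812 105.8622] [-0.0016  0.0607  0.1274  0.0014  0.      0.0059]
```

View pics/s13z.png

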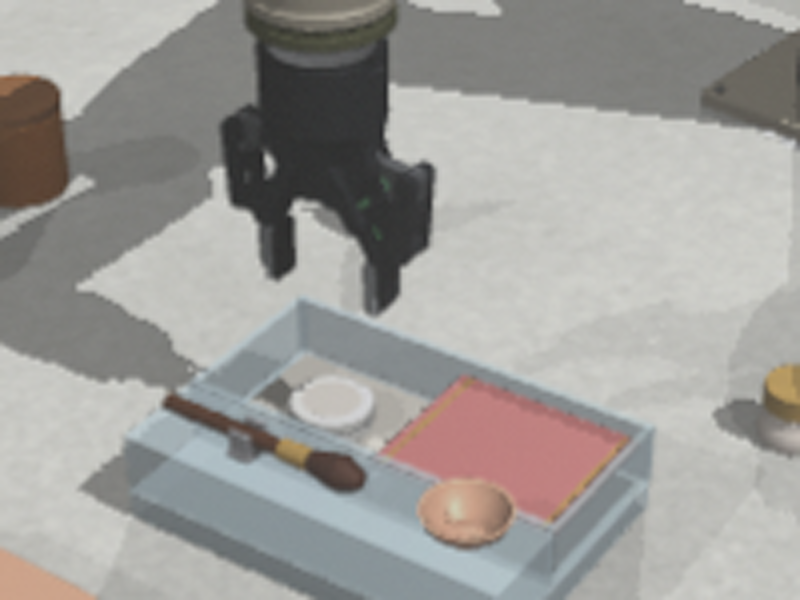

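The compact lies flat and right way up on the well floor, and the lid is still open. Next I'll shut the lid.

Emit:
arm_command(
  increments=[
    [0,0,0.02,0,0,0],
    [0,0,0.05,0,0,0],
    [0,0.01,0.08,0,0,0],
    [0,0.02,0.11,0,0,0],
    [0,0.03,0.13,0,0,0],
    [0,0.04,0.137,0,0,0],
    [0,0.05,0.137,0,0,0],
    [0,0.055,0.137,0,0,0],
    [0,0.057,0.137,0,0,0],
    [0,0.0575,0.137,0,0,0],
  ],
  jaw=1,
  force=40,
)

```text
time: 34.4
tool_pos: [629.7, 115.2, 126.0]
tcp_rot: [-90.0, -0.0, 7.4]
ft_force: [-0.9, -0.7, 0.6]
finger_gap: -0.2
```

Emit:
arm_command(
  increments=[
    [0,0.0003,0,0,0,0],
    [0,0.0006,0,0,0,0],
    [0,0.0009,0,0,0,0],
    [0,0.0012,0,0,0,0],
    [0,0.0015,0,0,0,0],
    [0,0.0018,0,0,0,0],
    [0,0.0021,0,0,0,0],
    [0,0.0024,0,0,0,0],
    [0,0.0025,0,0,0,0],
    [0,0.0025,0,0,0,0],
  ],
)

```text
time: 35.65
tool_pos: [629.9, 115.8, 124.0]
tcp_rot: [-90.0, -0.1, 7.4]
ft_force: [-1.2, -2.9, 5.9]
finger_gap: -0.0
```

Emit:
arm_command(
  increments=[
    [0,0.0004,0,0,0,0],
    [0,0.0008,0,0,0,0],
    [0,0.0012,0,0,0,0],
    [0,0.0015,0,0,0,0],
    [0,0.0016,0,0,0,0],
    [0,0.0016,-0.001,0,0,0],
    [0,0.0016,-0.002,0,0,0],
    [0,0.0016,-0.004,0,0,0],
    [0,0.0016,-0.006,0,0,0],
    [0,0.0016,-0.008,0,0,0],
  ],
)

```text
time: 36.9
tool_pos: [630.4, 109.4, 122.8]
tcp_rot: [-89.9, -0.0, 7.4]
ft_force: [-5.8, 4.2, 11.2]
finger_gap: 0.0
```

```bash
python3 - <<'E'
from mv import *
s=r.sense();print(s['ft_force'],s['tool_pos'])
im=snap('scene','s14.png')
s=r.sense();print(s['time'],s['ft_force'],s['tool_pos'],s['tcp_rot'],s['finger_gap'])
a=cv2.resize(cv2.imread('pics/s14.png')[110:260,220:420],None,fx=4,fy=4,interpolation=cv2.INTER_CUBIC);cv2.imwrite('pics/s14z.png',a)
E
```

```text
[-5.8473  4.2042 11.1921] [630.4257 109.4035 122.7732]
36.95 [-5.2467  3.6832 12.2243] [630.4901 109.1818 122.78  ] [-89.8835  -0.0309   7.4383] -0.24307394538061894
```

View pics/s14z.png

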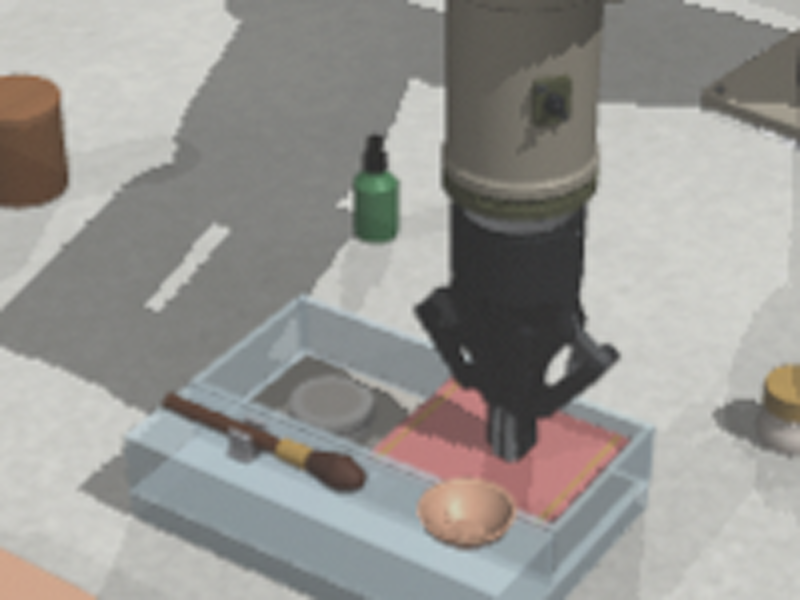

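Emit:
arm_command(
  increments=[
    [0,0,-0.003,0,0,0],
    [0,-0.0001,-0.006,0,0,0],
    [0,-0.0002,-0.01,0,0,0],
    [0,-0.0002,-0.014,0,0,0],
    [0,-0.0003,-0.018,0,0,0],
    [0,-0.0003,-0.022,0,0,0],
    [0,-0.0004,-0.026,0,0,0],
    [0,-0.0004,-0.03,0,0,0],
    [0,-0.0005,-0.034,0,0,0],
    [0,-0.0006,-0.038,0,0,0],
  ],
)

```text
time: 38.2
tool_pos: [635.3, 71.7, 123.4]
tcp_rot: [-89.9, -0.0, 7.4]
ft_force: [-6.0, 4.1, 11.6]
finger_gap: 0.0
```

```bash
python3 - <<'E'
from mv import *
im=snap('scene','s15.png')
s=r.sense();print(s['time'],s['ft_force'],s['tool_pos'],s['tcp_rot'],s['finger_gap'])
a=cv2.resize(cv2.imread('pics/s15.png')[110:260,220:420],None,fx=4,fy=4,interpolation=cv2.INTER_CUBIC);cv2.imwrite('pics/s15z.png',a)
E
```

```text
38.25 [-5.5532  4.0774 12.9452] [635.393   71.1084 123.4171] [-89.8982  -0.0209   7.431 ] -0.05451090152977278
```

View pics/s15z.png

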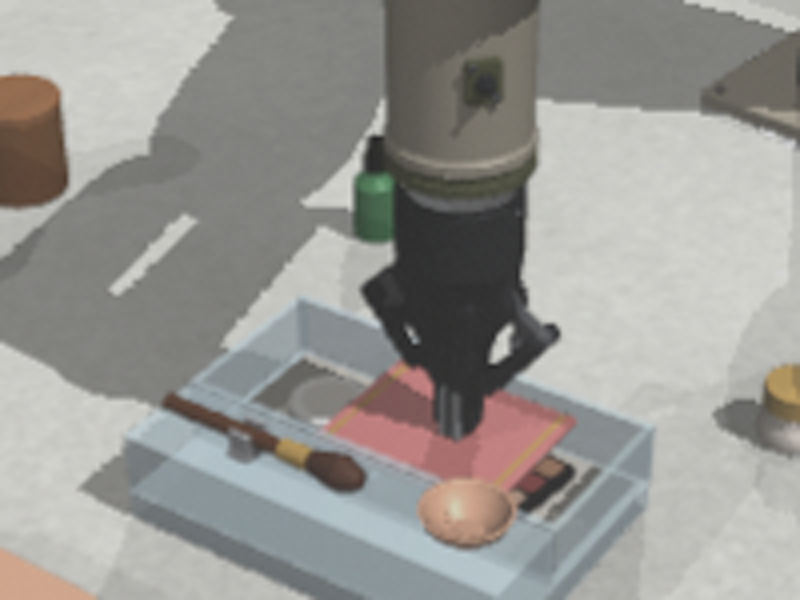

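Emit:
arm_command(
  increments=[
    [-0.0004,-0.0001,-0.003,0,0,0],
    [-0.0008,-0.0002,-0.007,0,0,0],
    [-0.001,-0.0002,-0.011,0,0,0],
    [-0.001,-0.0003,-0.015,0,0,0],
    [-0.001,-0.0004,-0.02,0,0,0],
    [-0.001,-0.0005,-0.025,0,0,0],
    [-0.001,-0.0005,-0.03,0,0,0],
    [-0.001,-0.0006,-0.035,0,0,0],
    [-0.001,-0.0007,-0.04,0,0,0],
    [-0.001,-0.0008,-0.044,0,0,0],
  ],
)

```text
time: 39.5
tool_pos: [640.8, 27.8, 124.4]
tcp_rot: [-89.9, -0.1, 7.4]
ft_force: [-1.5, 4.5, 10.9]
finger_gap: 0.2
```

```bash
python3 - <<'E'
from mv import *
s=r.sense();print(s['time'],s['ft_force'],s['tool_pos'],s['tcp_rot'],s['finger_gap'])
E
```

```text
39.5 [-1.5051  4.456  10.8524] [640.7508  27.7603 124.4309] [-89.8972  -0.1254   7.4392] 0.22124873019204772
```

Emit:
arm_command(
  increments=[
    [0,0,-0.004,0,0,0],
    [0,-0.0001,-0.008,0,0,0],
    [0,-0.0002,-0.013,0,0,0],
    [0,-0.0002,-0.018,0,0,0],
    [0,-0.0003,-0.023,0,0,0],
    [0,-0.0003,-0.028,0,0,0],
    [0,-0.0004,-0.032,0,0,0],
    [0,-0.0005,-0.036,0,0,0],
    [0,-0.0005,-0.039,0,0,0],
    [0,-0.0006,-0.042,0,0,0],
  ],
)

```text
time: 40.75
tool_pos: [646.2, -13.5, 124.8]
tcp_rot: [-89.9, -0.1, 7.4]
ft_force: [-0.9, 6.5, 9.3]
finger_gap: -0.1
```

```bash
python3 - <<'E'
from ov import *
im=snap('scene','s16.png')
s=r.sense();print(s['time'],s['ft_force'],s['tool_pos'],s['tcp_rot'],s['finger_gap'])
overlay('scene','pics/s16.png','pics/o16.png',671,48.5,np.radians(7.4),lidz=53.5,q=0)
E
```

```text
40.8 [-1.44  6.45  8.9 ] [646.32 -13.87 124.89] [-89.89  -0.14   7.44] 0.012033982486044991
```

View pics/o16.png

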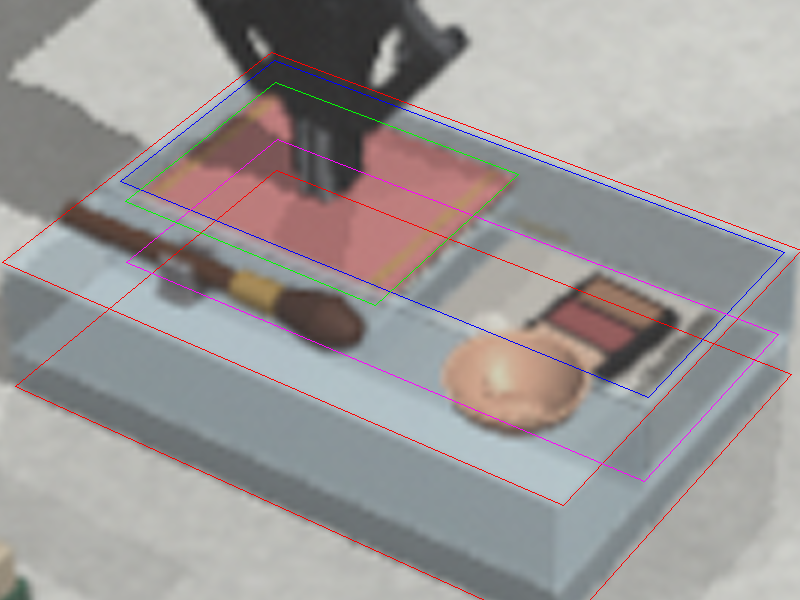

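Emit:
arm_command(
  increments=[
    [0,0.0002,-0.001,0,0,0],
    [0,0.0004,-0.002,0,0,0],
    [0,0.0005,-0.003,0,0,0],
    [0,0.0005,-0.004,0,0,0],
    [0,0.0005,-0.005,0,0,0],
    [0,0.0005,-0.006,0,0,0],
    [0,0.0005,-0.008,0,0,0],
    [0,0.0005,-0.01,0,0,0],
    [0,0.0005,-0.012,0,0,0],
    [0,0.0005,-0.014,0,0,0],
  ],
)

```text
time: 42.05
tool_pos: [648.3, -27.3, 124.6]
tcp_rot: [-89.9, -0.2, 7.4]
ft_force: [-0.5, 5.9, 10.1]
finger_gap: -0.4
```

```bash
python3 - <<'E'
from ov import *
im=snap('scene','s17.png')
s=r.sense();print(s['time'],s['ft_force'],s['tool_pos'],s['tcp_rot'],s['finger_gap'])
overlay('scene','pics/s17.png','pics/o17.png',671,48.5,np.radians(7.4),lidz=53.5,q=0)
E
```

```text
42.1 [-1.73  6.32 10.82] [648.3  -27.55 124.6 ] [-89.89  -0.17   7.45] 0.17668284594296224
```

View pics/o17.png

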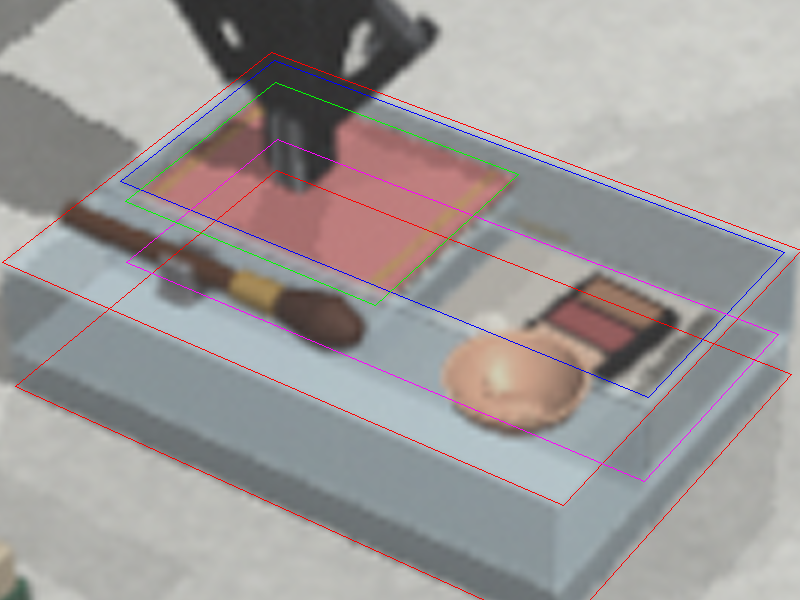

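The lid didn't move while the fingers slipped, so it's against the shut stop. I'll lift straight up and move aside for a clear view.

Emit:
arm_command(
  increments=[
    [0,-0.01,0,0,0,0],
    [0,-0.03,0,0,0,0],
    [0,-0.06,0,0,0,0],
    [0,-0.09,0,0,0,0],
    [0,-0.12,0.02,0,0,0],
    [-0.02,-0.14,0.05,0,0,0],
    [-0.05,-0.14,0.09,0,0,0],
    [-0.08,-0.14,0.13,0,0,0],
    [-0.11,-0.14,0.17,0,0,0],
    [-0.14,-0.14,0.21,0,0,0],
  ],
)

```text
time: 43.35
tool_pos: [480.1, 162.0, 264.1]
tcp_rot: [-90.0, -0.1, 7.4]
ft_force: [0.8, 0.5, 0.6]
finger_gap: -0.2
```

Emit:
arm_command(
  increments=[
    [-0.02,-0.01,0.04,0,0,0],
    [-0.04,-0.02,0.08,0,0,0],
    [-0.06,-0.03,0.12,0,0,0],
    [-0.08,-0.03,0.16,0,0,0],
    [-0.09,-0.03,0.19,0,0,0],
    [-0.1,-0.03,0.21,0,0,0],
    [-0.1,-0.03,0.22,0,0,0],
    [-0.1,-0.03,0.22,0,0,0],
    [-0.1,-0.03,0.22,0,0,0],
    [-0.1,-0.03,0.22,0,0,0],
  ],
)

```text
time: 44.6
tool_pos: [354.3, 365.8, 293.1]
tcp_rot: [-90.0, 0.0, 7.3]
ft_force: [-0.2, 0.5, 0.6]
finger_gap: -0.1
```

```bash
python3 - <<'E'
from ov import *
for n in('top','scene'): snap(n,f'{n}18.png'); overlay(n,f'pics/{n}18.png',f'pics/o18_{n}.png',671,48.5,np.radians(7.4),lidz=53.5,q=0)
s=r.sense();print(s['time'],s['ft_force'],s['tool_pos'],np.abs(s['qd']).max())
E
```

```text
44.7 [-1.26  0.78 -0.24] [354.19 365.9  293.08] 0.16408287746950645
```

View pics/o18_top.png

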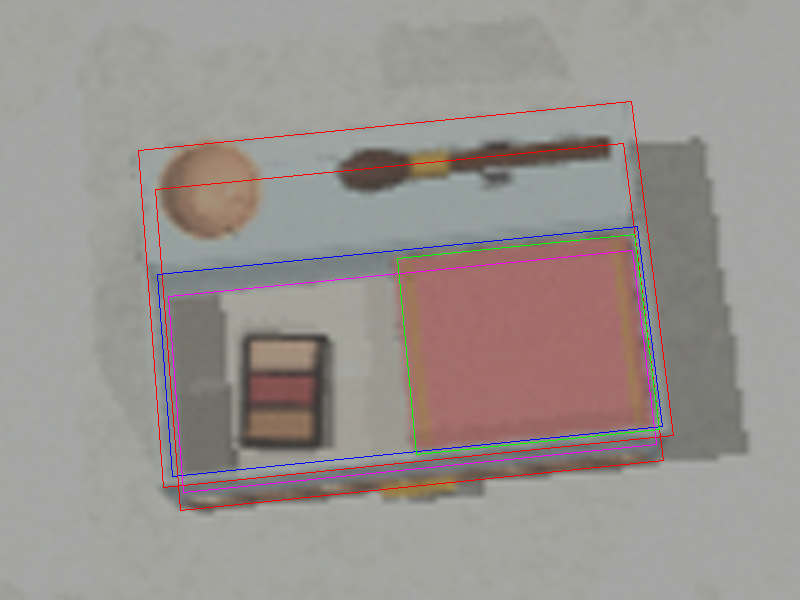

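View pics/scene18.png

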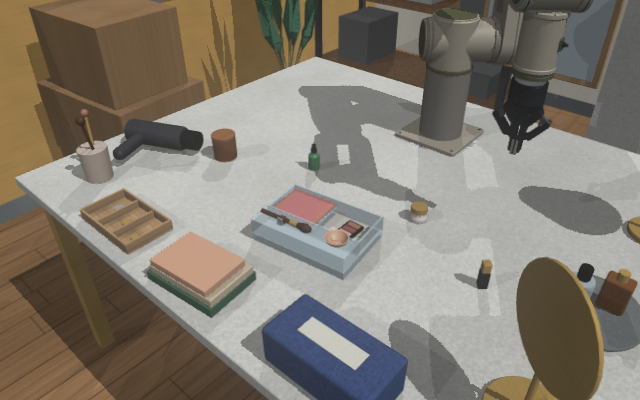

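```bash
python3 -c "
from bench import r
print(r.hand_in())"
```

```text
the job is handed in; nothing more can be done
None
```

The white compact is in the well with the lid shut over it, and I handed the job in at about 45 s of the 72 s allowed.

- **Opening the lid:** I felt for it with the closed fingertips and found its top about 10 mm below the rim. My first drag, pressing at about 6 N, slipped without moving it. At 8 to 10 N it slid all the way to the end stop.
- **Placing the compact:** I gripped it with the fingers 53 mm apart, set it down near the centre of the well and let go. The picture afterwards showed it flat and right way up.
- **Shutting the lid:** I dragged it back at about 9 to 13 N. I then pushed 14 mm further, and the fingers slipped while the lid stayed put, so it was at the stop.

**Final checks:**
- With the arm clear of everything, both camera views show the lid in the shut position to within about 2 mm.
- The palette, dish, brush, serum, cream, lipstick and candle look unmoved; I compared these by eye only.
- The highest pressing force I read was 12.9 N, below the 18 N limit. I only read forces at the end of each move and with some pictures, so a brief higher peak in between can't be ruled out.

**Disagreements:**
- The organizer outline fitted from the two cameras differed by a few millimetres.
- The networks mislocated the dish and the cream jar in the top view, so I ignored those results.

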